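# Level the sauce tank and set its dipstick

## Robot

A 7-joint arm with a two-finger parallel gripper is mounted at the origin on the work surface. World frame = base frame: x ahead of the robot, y to its left, z up, the work surface at z = 0. Lengths are in mm, angles in rad, forces in N, time in s.
With the tool pointing down it reaches from about 400 to 875 mm from the base axis. Payload 6.5 kg.
Tool frame: the origin (TCP) lies midway between the tips of the shut fingers; the grasp point (between the pads) lies 19 mm behind it; y points along the fingers, x is the direction in which the jaws open and shut, and the axes are right-handed (so a half turn about y gives the same grasp; the last joint's range is limited). The gripper opens to 88 mm and grips with 3 to 60 N. Pads are 18 mm wide; open, the fingers measure 123 mm over their backs; the gripper's body (75 mm by 187 mm) begins 45 mm behind the grasp point.
Start: joints at [-1.371, 0.536, -0.004, 1.538, 0.003, 1.067, -0.071], TCP at [170.738, 627.167, 238.716] pointing down, gripper open.
Joint ranges: [-2.7, 2.7], [-0.37, 2.16], [-1.27, 1.26], [0.24, 2.4], [-1.31, 4.45], [0.19, 1.91], [-2.76, 2.76]. Speed limits (rad/s): [2.39, 2.39, 3.14, 3.14, 3.14, 3.14, 3.14].

## Interface

Orientations are given as a unit quaternion [w, x, y, z].
In Python, from bench import ctrl gives the robot as it stands. The module is installed in compiled form; this text tells all that it offers.
- The arm moves only by the tool jog_arm, never from a script. Its argument "deltas" is a list of rows, each an object with "gripper": the gripper's target within -1 to 1 (fully open at 1, half-way at 0, shut at -1); "travel": the shift along the tool's x, y, z in units of 40 mm (1.0 is 40 mm), a list of three; "dr": the turn, a rotation vector about the tool's x, y, z in units of 10 degrees (1.0 is 10 degrees), a list of three. A call has 1 to 10 rows; each row is the pose to reach, as a shift and turn from the pose measured when the call began, along the tool's axes at that moment; what a row does not reach only later rows make up. A row lasts 1/8 s, in which the tool goes at most 62.5 mm and 10.7 degrees, less where a joint would pass 70% of its speed; a pose out of reach is approached as far as the arm can. A call with a gripper value outside its range is refused whole. The fingers move at their own pace and stop on an object; "force" is the grip in N (left out, the last holds). Time passes only in rows, so rows that repeat a pose let the fingers close. It gives the time, the measured TCP pose, the force and the opening at its end, in the units of the state.
- ctrl.get_state(): the state, without advancing time (a new reading comes with each control period).
- ctrl.snapshot(name): name is "scene" or "top" or "wrist"; returns the picture (384x512x3 uint8, blue, green, red); there is no depth.
- ctrl.camera_params(name): a dict with "vertical_fov" (degrees; the focal length in pixels is half the picture's height over the tangent of half this angle, whatever the lens; pixels are square), "cx", "cy" (the principal point, pixels), "R" (3x3) and "t" (3): a world point X has camera coordinates R X + t. Camera axes: x right, y down, z forward; pixel columns grow to the right and rows downward; lengths in mm; the calibration is good to about 2 mm. The wrist camera is an equidistant fisheye: a pixel r from the principal point sees the ray r / f radians off the axis. A picture is of the moment at which its call begins: read the wrist's pose just before it. camera_params takes no time and is no camera call; for the wrist camera it gives the pose at the moment of the call.
- ctrl.job_done(): hands the job in, once; it reports no verdict.
The state is a dict: "time": time; "joints": joint angles; "joint_velocities": joint speeds; "joint_torque": joint torques, N m; "tool_pos": TCP position; "orientation": TCP orientation; "wrist_force": force on the tool from outside, world axes, zero at the start; "wrist_torque": the same for the moment, N m; "grip_width": finger opening in mm.
Only numpy, scipy, OpenCV 4.12 (cv2) and the standard library are available. Lean on these libraries where they do the work, as an engineer would, in place of code of your own. Each camera call takes 0.05 s, during which the arm holds its last target.

## Task

Level the sauce tank and set its dipstick to it: push the wooden wedge shim, thin end first, under the short foot of the sauce tank until the bubble of the spirit level on top sits midway between its two lines, and let go of the shim. Then lift the dipstick by its grip out of its stand, lower it upright into the tank's dip port and keep pressing, past where its stiff sliding stop bar lands on the port's collar, until the rod bottoms out; hold it down there for a good second with the bar on the collar, then let go and leave it standing so in the level tank. Leave the two squeeze bottles and the scoop alone.

Things in the scene. Friction and masses are not known exactly. Their poses are not given: they have to be found in the camera images.
- tank_base: point on the counter under the middle of the stainless sauce tank (box 200 x 270 mm on three feet); fixed. z up, y along the tank's long side from the short foot (-y end) to the two rear feet. When level: underside 32 mm, deck 130 mm above the counter. On the deck a fixed filler cap with a black knob (153 mm above the counter) and a spirit level; a brass tap stands out 40 mm on the +x face
- tank (a joint): lean of the tank about its two rear feet, rad: 0 = level, negative = the short foot's end is low; starts at -0.048 with the short foot on the counter (10 mm too low), at most +0.06. The tank rests by its own weight (about 8 N on the short foot, so the shim takes some 10 to 20 N to push) and stays as the shim holds it
- bubble_mid (a point): middle of the pale bubble (12 mm long) in the yellow-green vial of the spirit level, which is 160 mm long, 26 mm high and lies along y on the deck, 72 mm to the +x side of the middle. The bubble runs to the high end, 15 mm off the middle at the start; it lies between the two black lines (17 mm apart) when the tank is level
- low_foot (a point): lowest point of the tank's short foot, a dark dome of 20 mm radius in the middle of the tank's -y end, 105 mm from the tank's middle and 30 mm inside the end wall. The tank is level when this point is 10 mm above the counter
- port_rim (a point): centre of the upper rim of the dip port's collar (dark ring, 46 mm outside, 26 mm bore, 12 mm above the deck, 142 mm above the counter when level). z along the bore, out of it
- port_bottom (a point): centre of the flat bottom of the dip port's blind bore, 100 mm below the rim
- shim_mid (a point): wooden wedge shim, loose, lying flat: 180 mm long, 45 mm wide, thickness growing evenly from 2 mm at the thin end to 24 mm at the thick end; 120 g. Point half-way along, 6.5 mm above its underside; x points to the thin end, which goes under the foot; grip near the thick end (90 mm towards -x). The tank is level when the thin end is about 65 mm past the foot's lowest point
- stand: dipstick stand fixed on the counter: round dark foot of 104 mm diameter, 10 mm thick, with an upright steel tube of 30 mm outside, 16 mm bore, up to 60 mm above the counter. Origin on the counter at its axis
- grip_mid (a point): middle of the dipstick's black round grip, 28 mm diameter, 48 mm high, 171 mm above the rod's tip. The dipstick (230 g, 195 mm long) stands upright in the stand, its tip 10 mm above the counter: steel rod 12 mm thick, z along it upwards
- rod_tip (a point): lower flat end of the dipstick's rod, centre
- bar_under (a point): underside of the dipstick's stop bar, on the rod's axis. The bar is a steel cross bar of 86 x 24 x 12 mm through which the rod slides; it lies square to the rod
- stop (a joint): how far the stop bar is up the rod, m: its underside is 60 mm + this above the rod's tip (0 to 0.070; about 0.004 to 0.022 at the start, 0.040 when set to the port). It slides stiffly, taking about 4 N, and stays where it is left; when the rod reaches the bottom the force rises well above this
- bottle_a: squeeze bottle with a cream filling, 62 mm diameter, 196 mm high, bystander; origin under its middle
- bottle_b: squeeze bottle with a brown filling, 62 mm diameter, 196 mm high, bystander; origin under its middle
- scoop: aluminium scoop, 190 mm long, lying on the counter, bystander; origin under its middle, x towards its open end
Things that resemble listed ones, but are neither listed nor needed, are in the scene too. What is meant by the stand is not orange, white or yellow, and is the larger of those in its own colour.

How it is judged:
By the outcome, as a careful person would: the job done as asked, in the order asked, and still so for the second after the job is handed in, with the robot touching nothing.
It also fails if it takes over 66 s, if anything falls off the work surface, if the arm or the gripper's body presses on something with over 40 N, if the wrist force passes 120 N, or if a joint passes its speed limit or range.

## Working session

There is one attempt and no reset: what is moved stays moved. The work goes in short steps, Python scripts to look and compute and a tool call to move; the robot and the scene stay as the last step left them, time stands still between calls to the robot, and variables do not carry over. Pictures are saved under pics/ and viewed, and the job is handed in when it is done.

Besides the shell and the picture viewer there is one more tool, called as name(argument=value, ...) on one line, values as JSON. jog_arm: Moves the arm, as the interface text tells. Its arguments: {"type":"object","properties":{"deltas":{"type":"array","items":{"type":"object","properties":{"gripper":{"type":"number"},"travel":{"type":"array","items":{"type":"number"}},"dr":{"type":"array","items":{"type":"number"}}}}},"force":{"type":"number"}},"required":["deltas"]}

```bash
mkdir -p pics; ls; python3 - <<'E'
from bench import ctrl
import cv2
s=ctrl.get_state(); print(s)
for n in ["scene","top","wrist"]:
    p=ctrl.camera_params(n); print(n,p)
    cv2.imwrite(f"pics/{n}0.png",ctrl.snapshot(n))
E
```

```text
pics
{'time': 0.0, 'joints': array([-1.37121112,  0.53716166, -0.00445607,  1.53885571,  0.00261574,
        1.06729226, -0.0712187 ]), 'joint_velocities': array([-1.34296150e-03,  9.89153680e-04, -3.03200908e-05,  8.52987839e-04,
        2.05659592e-04, -1.05722374e-03,  5.34495178e-04]), 'joint_torque': array([ 1.22743108e-04, -5.70980716e+01,  9.91268121e-01, -2.51586306e+01,
       -5.60938858e-02,  1.81419187e-02,  1.60021486e-04]), 'tool_pos': array([170.58397223, 626.58663322, 237.84862583]), 'orientation': array([-0.56142284,  0.56222876,  0.42891035, -0.4298129 ]), 'wrist_force': array([-0.06336583, -0.32901228, -0.08398883]), 'wrist_torque': array([0.05065777, 0.04451132, 0.04562247]), 'grip_width': 88.20752274917922}
scene {'vertical_fov': 42.585889575154, 'cx': 261.60271500392844, 'cy': 194.71081473430456, 'R': array([[-0.48251695,  0.87587943, -0.0035525 ],
       [ 0.46637126,  0.25348388, -0.84749264],
       [-0.74140087, -0.41058635, -0.53079526]]), 't': array([ 283.92820109, -181.46288198, 2289.38452714])}
top {'vertical_fov': 55.28273049466039, 'cx': 253.0866378124885, 'cy': 193.64632581311025, 'R': array([[ 2.32992187e-03, -9.99997150e-01,  5.20479688e-04],
       [-9.93579639e-01, -2.37384114e-03, -1.13109975e-01],
       [ 1.13110888e-01, -2.53600615e-04, -9.93582338e-01]]), 't': array([ -24.27150414,  611.77574549, 1387.1216152 ])}
wrist {'vertical_fov': 65.70646984690485, 'cx': 254.1350969517531, 'cy': 186.66720564171337, 'R': array([[ 0.26193745,  0.9650831 , -0.00183873],
       [ 0.9275427 , -0.2512213 ,  0.27668103],
       [ 0.26655826, -0.07417863, -0.96096005]]), 't': array([-647.97653861,  -37.94360382,  390.47205208])}
```

View pics/scene0.png

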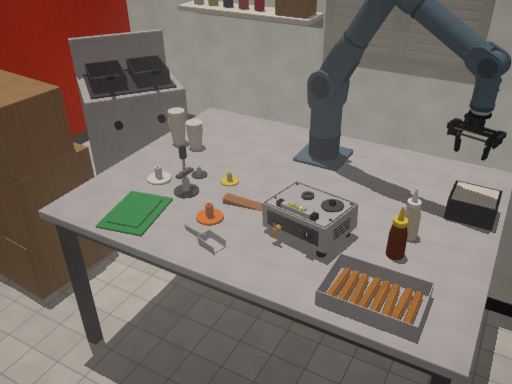

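View pics/top0.png

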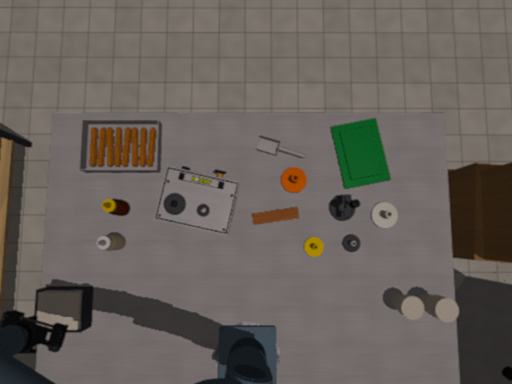

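View pics/wrist0.png

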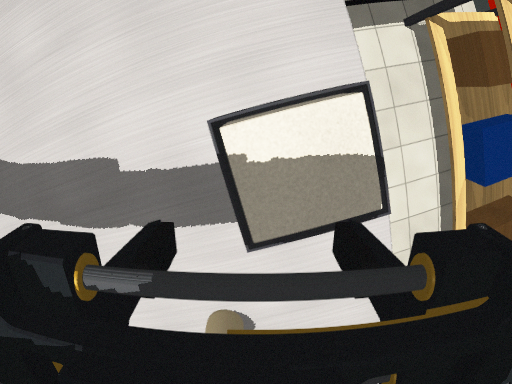

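```bash
cat > h.py <<'E'
import numpy as np, cv2
from bench import ctrl
H=384
def f_of(p): return H/2/np.tan(np.radians(p['vertical_fov']/2))
def ray(p,u,v,fish=False):
    f=f_of(p); x=(u-p['cx']);y=(v-p['cy'])
    if fish:
        r=np.hypot(x,y); th=r/f; d=np.array([x/r*np.sin(th),y/r*np.sin(th),np.cos(th)]) if r>1e-9 else np.array([0,0,1.])
    else: d=np.array([x/f,y/f,1.])
    R=np.array(p['R']); t=np.array(p['t'])
    d=R.T@d; return -R.T@t, d/np.linalg.norm(d)
def onplane(p,u,v,z,fish=False):
    c,d=ray(p,u,v,fish); return c+d*(z-c[2])/d[2]
def proj(p,X,fish=False):
    f=f_of(p); c=np.array(p['R'])@np.asarray(X,float)+np.array(p['t'])
    if fish:
        r=np.hypot(c[0],c[1]); th=np.arctan2(r,c[2]); return p['cx']+f*th*c[0]/r,p['cy']+f*th*c[1]/r
    return p['cx']+f*c[0]/c[2],p['cy']+f*c[1]/c[2]
def tri(rs):
    A=np.zeros((3,3));b=np.zeros(3)
    for c,d in rs:
        P=np.eye(3)-np.outer(d,d);A+=P;b+=P@c
    X=np.linalg.solve(A,b); return X,[np.linalg.norm((np.eye(3)-np.outer(d,d))@(X-c)) for c,d in rs]
def Rtool(s):
    from scipy.spatial.transform import Rotation as Ro
    q=s['orientation']; return Ro.from_quat([q[1],q[2],q[3],q[0]]).as_matrix()
E
python3 - <<'E'
from h import *
im=cv2.imread('pics/top0.png')
a=cv2.resize(im[150:260,140:420],None,fx=2.85,fy=2.85,interpolation=cv2.INTER_CUBIC);cv2.imwrite('pics/c1.png',a)
im=cv2.imread('pics/scene0.png')
a=cv2.resize(im[130:270,140:370],None,fx=3.4,fy=3.4,interpolation=cv2.INTER_CUBIC);cv2.imwrite('pics/c2.png',a)
print(Rtool(ctrl.get_state()))
E
```

```text
[[ 2.62561487e-01 -2.28685630e-04 -9.64915236e-01]
 [ 9.64914399e-01 -1.27587583e-03  2.62561562e-01]
 [-1.29115609e-03 -9.99999160e-01 -1.14333799e-04]]
```

View pics/c1.png

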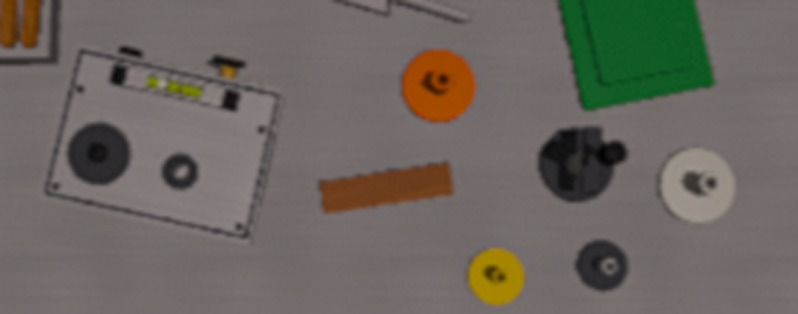

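View pics/c2.png

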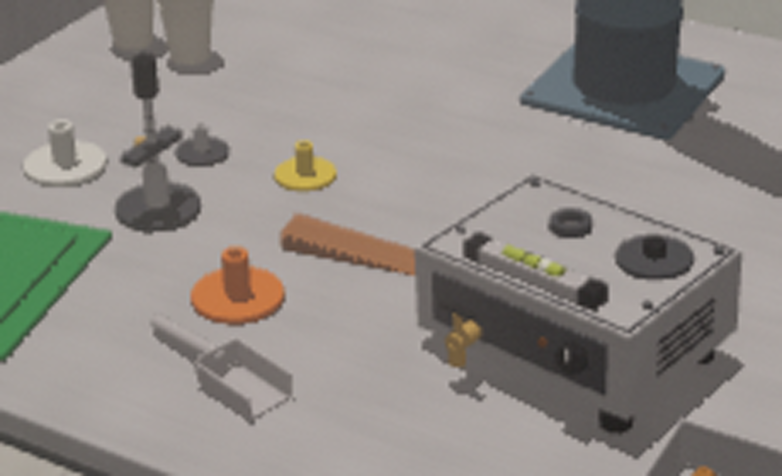

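```bash
python3 - <<'E'
from h import *
p=ctrl.camera_params('top'); q=ctrl.camera_params('scene')
top=cv2.imread('pics/top0.png'); sc=cv2.imread('pics/scene0.png')
c=lambda x,y:(140+x/2.85-.3,150+y/2.85-.3)
for n,uv,z in [('corners',(80,50),135),('c',(282,95),125),('c',(248,238),125),('c',(45,192),135),('port',(180,171),138),('knob',(98,153),157),('standfoot',(577,163),10),('grip top',(612,153),205),('small grey',(602,265),6)]:
    print(n,onplane(p,*c(*uv),z).round(1))
d=lambda x,y:(140+x/3.4-.3,130+y/3.4-.3)
print('port tri',tri([ray(p,*c(180,171)),ray(q,*d(570,215))]))
print('knob tri',tri([ray(p,*c(98,152)),ray(q,*d(655,240))]))
print('grip tri',tri([ray(p,*c(612,153)),ray(q,*d(144,58))]))
print('stand scene',onplane(q,*d(157,205),10).round(1))
hsv=cv2.cvtColor(top,cv2.COLOR_BGR2HSV)
m=cv2.inRange(hsv,(3,90,40),(14,255,200)); m[:, :245]=0; m[:200]=0; m[:, 305:]=0
n,l,st,ce=cv2.connectedComponentsWithStats(m)
i=1+np.argmax(st[1:,4]); print(st[i],ce[i])
ys,xs=np.nonzero(l==i); r=cv2.minAreaRect(np.c_[xs,ys].astype(np.float32)); 
b=cv2.boxPoints(r); print(b)
for z in (0,10,20):print(z,[onplane(p,*x,z).round(1)[:2] for x in b])
E
```

```text
corners [696.2 287.3 135. ]
c [640.3  29.9 125. ]
c [458.5  71.4 125. ]
c [515.3 326.1 135. ]
port [541.9 156.7 138. ]
knob [562.6 256.1 157. ]
standfoot [ 563.1 -373.    10. ]
grip top [ 559.9 -367.6  205. ]
small grey [ 423.6 -404.7    6. ]
port tri (array([541.13321071, 158.14992834, 138.30346976]), [np.float64(1.6288911981151346), np.float64(1.6288911981149372)])
knob tri (array([563.33363616, 259.96620679, 150.81491474]), [np.float64(2.6773236901809496), np.float64(2.677323690181004)])
grip tri (array([ 560.10805574, -367.95433809,  204.15934892]), [np.float64(0.18628991139358742), np.float64(0.1862899113935278)])
stand scene [ 565.1 -366.5   10. ]
[252 207  47  18 528] [275.19507576 215.47727273]
[[251.52023 213.38147]
 [296.98264 206.38724]
 [298.71677 217.6589 ]
 [253.25436 224.65314]]
0 [array([537.3, -16.8]), array([ 565.4, -196.7]), array([ 520.9, -203. ]), array([493. , -23.8])]
10 [array([536.7, -16.9]), array([ 564.7, -195.5]), array([ 520.4, -201.8]), array([492.7, -23.8])]
20 [array([536.1, -16.9]), array([ 563.9, -194.3]), array([ 519.9, -200.5]), array([492.4, -23.8])]
```

```bash
cat >> h.py <<'E'
from scipy.spatial.transform import Rotation as Ro
def Rdes(phi,tilt=0):
    x=np.array([np.cos(phi),np.sin(phi),0]); y=np.array([0,0,-1.]); z=np.cross(x,y)
    t=np.radians(tilt); y2=y*np.cos(t)+z*np.sin(t)
    return np.c_[x,y2,np.cross(x,y2)]
def plan(pos,phi,tilt=0,s=None):
    s=s or ctrl.get_state(); R=Rtool(s)
    tr=R.T@(np.array(pos)-s['tool_pos'])/40
    dr=Ro.from_matrix(R.T@Rdes(phi,tilt)).as_rotvec()/np.radians(10)
    print('travel',tr.round(2).tolist(),'dr',dr.round(2).tolist(),'|d|mm',round(np.linalg.norm(tr)*40),'rows',round(max(np.linalg.norm(tr)*40/62.5,np.linalg.norm(dr)*10/10.7),1))
    return tr,dr
def where():
    s=ctrl.get_state();R=Rtool(s)
    print('t',round(s['time'],2),'pos',s['tool_pos'].round(1),'phi',round(np.arctan2(R[1,0],R[0,0]),3),'y',R[:,1].round(3),'F',s['wrist_force'].round(1),'w',round(s['grip_width'],1),'j',s['joints'].round(2))
    return s
E
python3 - <<'E'
from h import *
plan((480,300,330),0.6); plan((530,-110,330),0.155)
E
```

```text
travel [-5.85, -2.29, -9.61] dr [0.0, 4.04, -0.01] |d|mm 459 rows 7.3
travel [-15.42, -2.28, -13.51] dr [0.0, 6.59, -0.01] |d|mm 825 rows 13.2
```

jog_arm(deltas=[{"gripper": 1, "travel": [-1, -1.6, -1], "dr": [0, 0.6, 0]}, {"gripper": 1, "travel": [-5.85, -2.3, -9.6], "dr": [0, 4.0, 0]}, {"gripper": 1, "travel": [-5.85, -2.3, -9.6], "dr": [0, 4.0, 0]}, {"gripper": 1, "travel": [-5.85, -2.3, -9.6], "dr": [0, 4.0, 0]}, {"gripper": 1, "travel": [-5.85, -2.3, -9.6], "dr": [0, 4.0, 0]}, {"gripper": 1, "travel": [-5.85, -2.3, -9.6], "dr": [0, 4.0, 0]}, {"gripper": 1, "travel": [-5.85, -2.3, -9.6], "dr": [0, 4.0, 0]}, {"gripper": 1, "travel": [-15.4, -2.3, -13.5], "dr": [0, 6.6, 0]}, {"gripper": 1, "travel": [-15.4, -2.3, -13.5], "dr": [0, 6.6, 0]}, {"gripper": 1, "travel": [-15.4, -2.3, -13.5], "dr": [0, 6.6, 0]}])

```text
time: 1.4
tool_pos: [486.1, 139.5, 328.2]
orientation: [-0.705, 0.706, 0.053, -0.053]
wrist_force: [0.6, -0.6, 0.7]
grip_width: 88.3
```

```bash
python3 - <<'E'
from h import *
where(); plan((530,-110,330),0.155)
E
```

```text
t 1.4 pos [486.1 139.5 328.2] phi 0.149 y [-0.    -0.001 -1.   ] F [ 0.6 -0.6  0.7] w 88.3 j [-0.76  0.2   0.46  1.83 -0.1   1.14 -0.12]
travel [0.16, -0.04, -6.33] dr [0.01, -0.03, -0.0] |d|mm 253 rows 4.1
```

```bash
python3 - <<'E'
from h import *
import pickle
p=ctrl.camera_params('wrist'); im=ctrl.snapshot('wrist'); cv2.imwrite('pics/w1.png',im); pickle.dump(p,open('w1.pkl','wb'))
E
```

```text
(no output)
```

View pics/w1.png

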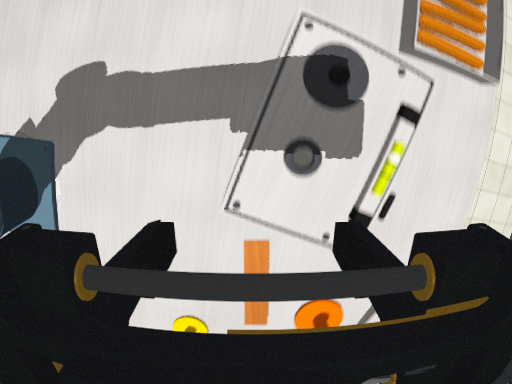

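jog_arm(deltas=[{"gripper": 1, "travel": [0.16, 0, -6.3], "dr": [0, 0, 0]}, {"gripper": 1, "travel": [0.16, 0, -6.3], "dr": [0, 0, 0]}, {"gripper": 1, "travel": [0.16, 0, -6.3], "dr": [0, 0, 0]}, {"gripper": 1, "travel": [0.16, 0, -6.3], "dr": [0, 0, 0]}, {"gripper": 1, "travel": [0.16, 0, -6.3], "dr": [0, 0, 0]}])

```text
time: 2.08
tool_pos: [527.6, -123.6, 330.2]
orientation: [-0.703, 0.708, 0.046, -0.046]
wrist_force: [-0.1, 1.2, 0.5]
grip_width: 88.4
```

```bash
python3 - <<'E'
from h import *
import pickle
where()
p=ctrl.camera_params('wrist'); im=ctrl.snapshot('wrist'); cv2.imwrite('pics/w2.png',im); pickle.dump(p,open('w2.pkl','wb'))
E
```

```text
t 2.08 pos [ 527.6 -123.6  330.2] phi 0.13 y [ 0.001 -0.007 -1.   ] F [-0.1  1.2  0.5] w 88.4 j [-0.35  0.29  0.62  1.75 -0.17  1.16  0.45]
```

View pics/w2.png

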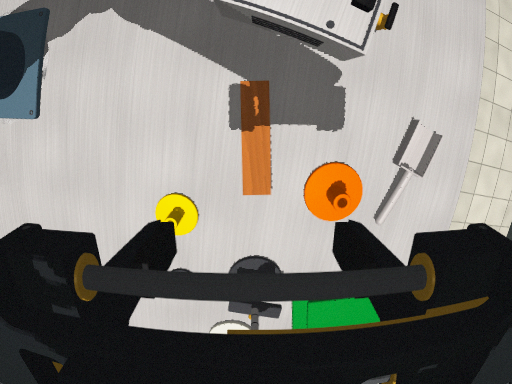

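```bash
python3 - <<'E'
from h import *
im=ctrl.snapshot('scene')
a=cv2.resize(im[180:225,205:275],None,fx=10,fy=10,interpolation=cv2.INTER_NEAREST);cv2.imwrite('pics/c3.png',a)
im=cv2.imread('pics/w2.png')
a=cv2.resize(im[60:210,200:310],None,fx=4,fy=4,interpolation=cv2.INTER_CUBIC);cv2.imwrite('pics/c4.png',a)
E
```

```text
(no output)
```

View pics/c3.png

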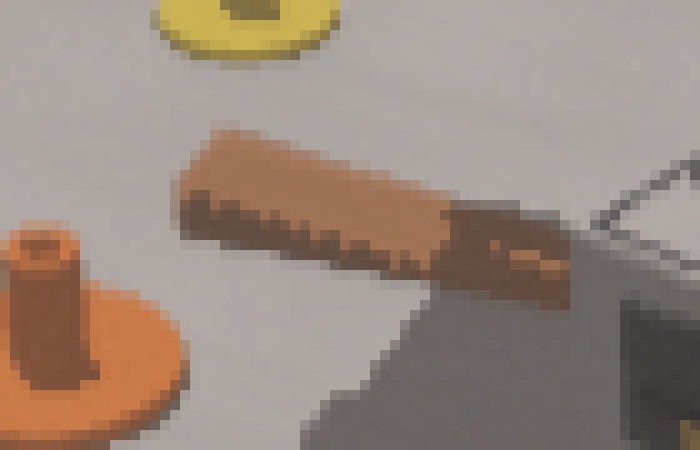

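View pics/c4.png

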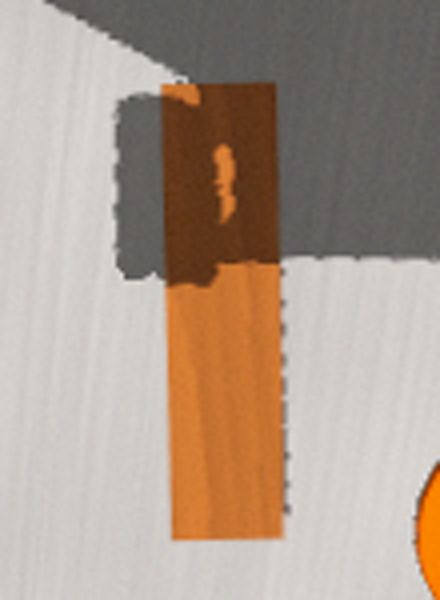

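```bash
python3 - <<'E'
from h import *
import pickle
w1=pickle.load(open('w1.pkl','rb'));w2=pickle.load(open('w2.pkl','rb'))
im=cv2.imread('pics/w2.png')
hsv=cv2.cvtColor(im,cv2.COLOR_BGR2HSV)
m=cv2.inRange(hsv,(5,120,50),(16,255,255)); m[:,300:]=0;m[:, :225]=0;m[210:]=0;m[:70]=0
m=cv2.morphologyEx(m,cv2.MORPH_OPEN,np.ones((3,3)))
ys,xs=np.nonzero(m); b=cv2.boxPoints(cv2.minAreaRect(np.c_[xs,ys].astype(np.float32)));print(b)
b[:,0]=[x for x in b[:,0]]
thin=[x for x in b if x[1]<130]; thick=[x for x in b if x[1]>130]
A=[onplane(w2,*x,2,True) for x in thin]; B=[onplane(w2,*x,24,True) for x in thick]
print(np.round(A,1),np.round(B,1)); a=np.mean(A,0);bb=np.mean(B,0);v=(a-bb)[:2];print('len',np.linalg.norm(v),'heading',v/np.linalg.norm(v),'thin',a,'thick',bb,'phi',-np.arctan2(v[0],v[1]),'width',np.linalg.norm(A[0]-A[1]),np.linalg.norm(B[0]-B[1]))
top=ctrl.camera_params('top'); c=lambda x,y:(140+x/2.85-.3,150+y/2.85-.3)
for n,w,t in [('port',(303,156),(180,171)),('knob',(340,73),(98,152)),('cornerFarL',(303,14),(45,192)),('cFR',(434,83),(80,50)),('cNL',(225,210),(248,238)),('cNR',(330,245),(282,95))]:
    X,r=tri([ray(w1,*w,True),ray(top,*c(*t))]); print(n,X.round(1),np.round(r,1))
for n,w,z in [('port',(303,156),137.),('knob',(340,73),157),('FL',(303,14),135),('FR',(434,83),135),('NL',(225,210),122),('NR',(330,245),122)]: print(n,onplane(w1,*w,z,True).round(1))
for n,w in [('NLend',(215,2)),('NRend',(358,55))]: print(n,onplane(w2,*w,123,True).round(1))
E
```

```text
[[240.02219   81.021255]
 [268.37836   80.4048  ]
 [270.84695  193.95982 ]
 [242.49078  194.57628 ]]
[[491.  -23.7   2. ]
 [534.9 -16.9   2. ]] [[ 562.6 -194.    24. ]
 [ 517.7 -201.    24. ]]
len 179.2977820177717 heading [-0.15185589  0.98840265] thin [512.93956381 -20.27504594   2.        ] thick [ 540.1669874  -197.49344803   24.        ] phi 0.15244566528718093 width 44.43130387014018 45.37935576419292
port [541.5 157.3 130.9] [0.9 0.9]
knob [565.8 261.  136.3] [0.4 0.4]
cornerFarL [517.3 335.3  99.1] [0.3 0.3]
cFR [696.1 285.1 134.2] [2.4 2.4]
cNL [458.   71.8 120.7] [0.6 0.6]
cNR [633.8  26.   77.8] [14.3 14.3]
port [539.5 157.9 137. ]
knob [560.4 258.3 157. ]
FL [513.4 323.1 135. ]
FR [695.2 282.5 135. ]
NL [457.5  72.4 122. ]
NR [603.8  42.2 122. ]
NLend [455.   63.8 123. ]
NRend [633.8  24.9 123. ]
```

```bash
python3 - <<'E'
from h import *
import pickle
w2=pickle.load(open('w2.pkl','rb')); top=ctrl.camera_params('top')
im=cv2.imread('pics/w2.png');hsv=cv2.cvtColor(im,cv2.COLOR_BGR2HSV)
for n,lo,hi in [('orange',(5,200,200),(13,255,255)),('yellow',(22,180,150),(34,255,255))]:
    m=cv2.inRange(hsv,lo,hi); m[235:]=0; m[:, :150]=0; m[:140]=0
    if n=='orange': m[:,:290]=0
    ys,xs=np.nonzero(m)
    for px in [(xs.min(),ys.mean()),(xs.max(),ys.mean()),(xs.mean(),ys.min()),(xs.mean(),ys.max())]: print(n,np.round(px),onplane(w2,*px,8,True).round(1))
c=lambda x,y:(140+x/2.85-.3,150+y/2.85-.3)
print('orange tube top tri',tri([ray(w2,341,202,True),ray(top,*c(440,83))]))
print(onplane(top,*c(437,86),5),onplane(top,*c(496,276),5))
E
```

```text
orange [304. 187.] [ 617.1 -179.2    8. ]
orange [360. 187.] [ 715.2 -166.3    8. ]
orange [335. 163.] [ 662.6 -132.4    8. ]
orange [335. 208.] [ 679. -210.    8.]
yellow [156. 212.] [ 370.4 -259.3    8. ]
yellow [197. 212.] [ 444.1 -248.4    8. ]
yellow [178. 194.] [ 408.3 -219.8    8. ]
yellow [178. 234.] [ 411.3 -295.     8. ]
orange tube top tri (array([ 664.74810998, -178.74244777,   69.378738  ]), [np.float64(0.31073005646332214), np.float64(0.31073005646316465)])
[ 670.7153481  -181.57779446    5.        ] [ 408.35645021 -259.61588209    5.        ]
```

```bash
python3 - <<'E'
from h import *
where(); plan((538.3,-185.6,60),0.152,15)
E
```

```text
t 2.17 pos [ 527.9 -120.2  329.9] phi 0.133 y [ 0.    -0.006 -1.   ] F [ 0.2  0.5 -0.7] w 88.2 j [-0.36  0.29  0.62  1.75 -0.17  1.16  0.44]
travel [0.04, 6.76, -1.62] dr [1.53, -0.11, 0.01] |d|mm 278 rows 4.4
```

jog_arm(deltas=[{"gripper": 1, "travel": [0.04, 6.76, -1.62], "dr": [1.53, -0.11, 0]}, {"gripper": 1, "travel": [0.04, 6.76, -1.62], "dr": [1.53, -0.11, 0]}, {"gripper": 1, "travel": [0.04, 6.76, -1.62], "dr": [1.53, -0.11, 0]}, {"gripper": 1, "travel": [0.04, 6.76, -1.62], "dr": [1.53, -0.11, 0]}, {"gripper": 1, "travel": [0.04, 6.76, -1.62], "dr": [1.53, -0.11, 0]}, {"gripper": 1, "travel": [0.04, 6.76, -1.62], "dr": [1.53, -0.11, 0]}, {"gripper": 1, "travel": [0.04, 6.76, -1.62], "dr": [1.53, -0.11, 0]}])

```text
time: 3.05
tool_pos: [539.4, -184.2, 61.1]
orientation: [0.791, -0.607, -0.048, 0.06]
wrist_force: [0.9, 1.3, 1.0]
grip_width: 88.4
```

```bash
python3 - <<'E'
from h import *
where(); plan((538.3,-185.6,5),0.152,15)
p=ctrl.camera_params('wrist'); im=ctrl.snapshot('wrist'); cv2.imwrite('pics/w3.png',im)
print(proj(p,(540.2,-197.5,24),True))
E
```

```text
t 3.05 pos [ 539.4 -184.2   61.1] phi 0.155 y [-0.036  0.256 -0.966] F [0.9 1.3 1. ] w 88.4 j [ 0.08  0.77  0.43  1.77 -0.66  0.92  1.05]
travel [-0.04, 1.35, -0.39] dr [-0.0, 0.02, 0.02] |d|mm 56 rows 0.9
(np.float64(254.03996390410293), np.float64(245.9338660313271))
```

View pics/w3.png

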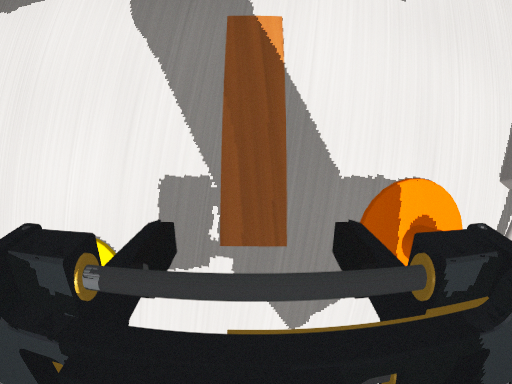

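jog_arm(deltas=[{"gripper": 1, "travel": [-0.04, 0.9, -0.26], "dr": [0, 0, 0]}, {"gripper": 1, "travel": [-0.04, 1.35, -0.39], "dr": [0, 0, 0]}, {"gripper": 1, "travel": [-0.04, 1.35, -0.39], "dr": [0, 0, 0]}, {"gripper": 1, "travel": [-0.04, 1.35, -0.39], "dr": [0, 0, 0]}])

```text
time: 3.6
tool_pos: [539.1, -186.2, 6.3]
orientation: [0.791, -0.607, -0.049, 0.059]
wrist_force: [0.2, -0.8, 0.7]
grip_width: 88.0
```

```bash
python3 - <<'E'
from h import *
where(); plan((538.3,-185.6,5),0.152,15)
E
```

```text
t 3.6 pos [ 539.1 -186.2    6.3] phi 0.154 y [-0.034  0.255 -0.966] F [ 0.2 -0.8  0.7] w 88.0 j [ 0.11  0.85  0.38  1.76 -0.71  0.84  1.1 ]
travel [-0.02, 0.04, 0.01] dr [0.01, 0.02, 0.03] |d|mm 2 rows 0.0
```

jog_arm(deltas=[{"gripper": -1, "travel": [0, 0.03, 0], "dr": [0, 0, 0]}, {"gripper": -1, "travel": [0, 0.03, 0], "dr": [0, 0, 0]}, {"gripper": -1, "travel": [0, 0.03, 0], "dr": [0, 0, 0]}, {"gripper": -1, "travel": [0, 0.03, 0], "dr": [0, 0, 0]}, {"gripper": -1, "travel": [0, 0.03, 0], "dr": [0, 0, 0]}, {"gripper": -1, "travel": [0, 0.03, 0], "dr": [0, 0, 0]}], force=45)

```text
time: 4.35
tool_pos: [539.1, -185.9, 5.2]
orientation: [0.791, -0.607, -0.049, 0.059]
wrist_force: [-0.2, -0.3, 0.4]
grip_width: 44.2
```

```bash
python3 - <<'E'
from h import *
s=where()
# grip offset from thick end: 12ish. target pre-insert TCP
foot=np.array([555.1,80.4]); yd=np.array([.218,.976])
for sv in (-205,-180): print(sv,foot+sv*yd)
t=foot-215*yd
plan((t[0],t[1],12),-0.220,15)
E
```

```text
t 4.35 pos [ 539.1 -185.9    5.2] phi 0.154 y [-0.034  0.255 -0.966] F [-0.2 -0.3  0.4] w 44.2 j [ 0.11  0.86  0.38  1.77 -0.72  0.84  1.11]
-205 [ 510.41 -119.68]
-180 [515.86 -95.28]
travel [-0.54, 0.22, 1.51] dr [0.0, 2.08, -0.52] |d|mm 65 rows 2.0
```

jog_arm(deltas=[{"gripper": -1, "travel": [0, -0.15, 0.04], "dr": [0, 0, 0]}, {"gripper": -1, "travel": [-0.27, 0.02, 0.78], "dr": [0, 1.04, -0.26]}, {"gripper": -1, "travel": [-0.54, 0.22, 1.51], "dr": [0, 2.08, -0.52]}, {"gripper": -1, "travel": [-0.54, 0.22, 1.51], "dr": [0, 2.08, -0.52]}, {"gripper": -1, "travel": [-0.54, 0.22, 1.51], "dr": [0, 2.08, -0.52]}])

```text
time: 4.97
tool_pos: [509.2, -130.1, 12.5]
orientation: [0.788, -0.606, 0.066, -0.087]
wrist_force: [0.7, -0.7, -1.1]
grip_width: 44.6
```

```bash
python3 - <<'E'
from h import *
import pickle
s=where()
p=ctrl.camera_params('wrist'); im=ctrl.snapshot('wrist'); cv2.imwrite('pics/w4.png',im);pickle.dump(p,open('w4.pkl','wb'))
print([proj(p,X,True) for X in [(555.1,80.4,5),(*(np.array([555.1,80.4])-30*np.array([.218,.976])),24)]])
t=np.array([555.1,80.4])-47*np.array([.218,.976]);print(proj(p,(*t,10),True))
E
```

```text
t 4.97 pos [ 509.2 -130.1   12.5] phi -0.219 y [ 0.057  0.251 -0.966] F [ 0.7 -0.7 -1.1] w 44.6 j [ 0.03  0.76  0.39  1.97 -0.9   0.69  0.88]
[(np.float64(254.58964850786683), np.float64(-67.61623836771903)), (np.float64(254.6137715802451), np.float64(-59.29516904999019))]
(np.float64(254.5180088308383), np.float64(-28.783589571292794))
```

View pics/w4.png

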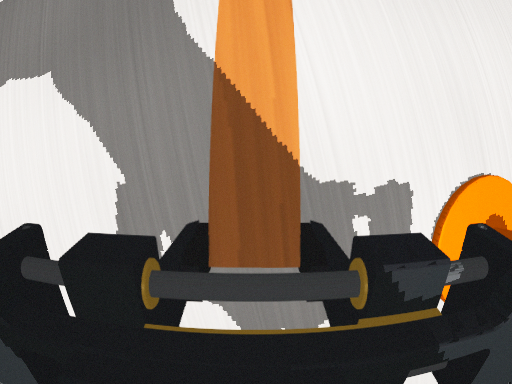

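```bash
python3 - <<'E'
from h import *
for n in('top','scene'):
    im=ctrl.snapshot(n)
    b=(150,170,245,290) if n=='top' else (160,200,260,370)
    a=cv2.resize(im[b[0]:b[2]+10,b[1]-20:b[3]],None,fx=4,fy=4,interpolation=cv2.INTER_CUBIC);cv2.imwrite(f'pics/d_{n}.png',a)
E
```

```text
(no output)
```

View pics/d_top.png

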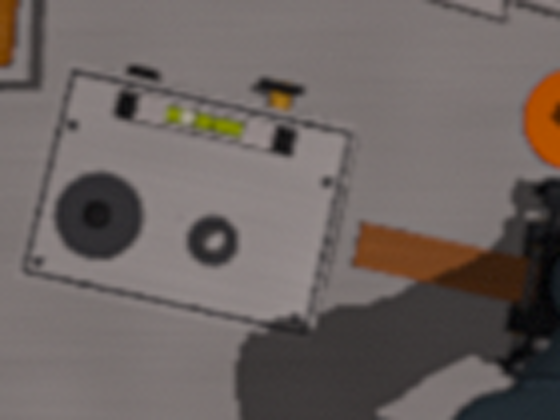

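View pics/d_scene.png

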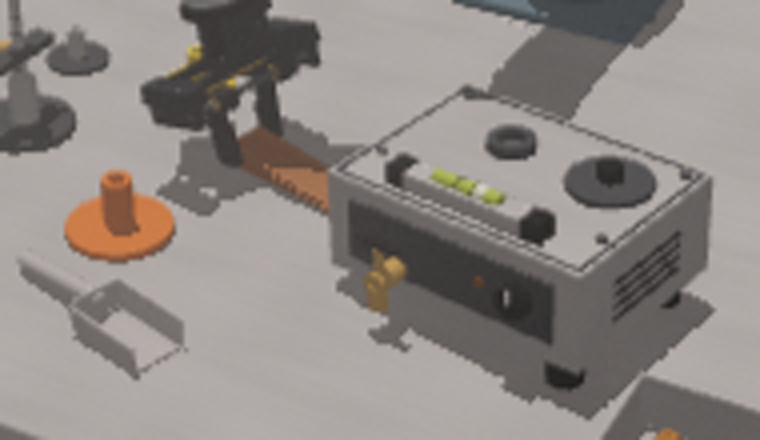

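```bash
python3 - <<'E'
from h import *
foot=np.array([555.1,80.4]); yd=np.array([.218,.976])
for sv in (-213,-180,-140,-118,-103):
    t=foot+sv*yd; print(sv); plan((*t,5.2),-0.2195,15)
E
```

```text
-213
travel [-0.03, 0.19, 0.02] dr [0.01, 0.0, 0.01] |d|mm 8 rows 0.1
-180
travel [-0.03, 0.4, 0.82] dr [0.01, 0.0, 0.01] |d|mm 36 rows 0.6
-140
travel [-0.03, 0.66, 1.78] dr [0.01, 0.0, 0.01] |d|mm 76 rows 1.2
-118
travel [-0.03, 0.8, 2.32] dr [0.01, 0.0, 0.01] |d|mm 98 rows 1.6
-103
travel [-0.03, 0.9, 2.68] dr [0.01, 0.0, 0.01] |d|mm 113 rows 1.8
```

jog_arm(deltas=[{"gripper": -1, "travel": [-0.03, 0.19, 0.02], "dr": [0, 0, 0]}, {"gripper": -1, "travel": [-0.03, 0.19, 0.02], "dr": [0, 0, 0]}, {"gripper": -1, "travel": [-0.03, 0.31, 0.46], "dr": [0, 0, 0]}, {"gripper": -1, "travel": [-0.03, 0.43, 0.92], "dr": [0, 0, 0]}, {"gripper": -1, "travel": [-0.03, 0.55, 1.38], "dr": [0, 0, 0]}, {"gripper": -1, "travel": [-0.03, 0.66, 1.78], "dr": [0, 0, 0]}, {"gripper": -1, "travel": [-0.03, 0.66, 1.78], "dr": [0, 0, 0]}])

```text
time: 6.0
tool_pos: [525.3, -55.4, 5.1]
orientation: [0.788, -0.606, 0.066, -0.087]
wrist_force: [1.8, -2.2, -0.3]
grip_width: 44.6
```

```bash
cat > look.py <<'E'
from h import *
import sys
k=sys.argv[1]
where()
im=ctrl.snapshot('scene'); a=cv2.resize(im[165:265,185:365],None,fx=4.4,fy=4.4,interpolation=cv2.INTER_CUBIC);cv2.imwrite(f'pics/s_{k}.png',a)
im=ctrl.snapshot('top');a=cv2.resize(im[160:240,150:290],None,fx=5,fy=5,interpolation=cv2.INTER_CUBIC);cv2.imwrite(f'pics/t_{k}.png',a)
foot=np.array([555.1,80.4]); yd=np.array([.218,.976])
s=ctrl.get_state(); d=s['tool_pos'][:2]-foot; print('s_tcp',d@yd,'lat',d@np.array([.976,-.218]),'thin',d@yd+168)
for sv in (-130,-123,-118,-113,-108,-103):
    t=foot+sv*yd; print(sv,end=' '); plan((*t,5.2),-0.2195,15)
E
python3 look.py 1
```

```text
t 6.0 pos [525.3 -55.4   5.1] phi -0.219 y [ 0.058  0.25  -0.967] F [ 1.8 -2.2 -0.3] w 44.6 j [-0.09  0.76  0.35  2.   -0.95  0.63  0.79]
s_tcp -138.97436147889303 lat 0.49862345624419097 thin 29.02563852110697
-130 travel [-0.01, 0.06, 0.22] dr [0.01, 0.0, 0.01] |d|mm 9 rows 0.1
-123 travel [-0.01, 0.1, 0.39] dr [0.01, 0.0, 0.01] |d|mm 16 rows 0.3
-118 travel [-0.01, 0.13, 0.51] dr [0.01, 0.0, 0.01] |d|mm 21 rows 0.3
-113 travel [-0.01, 0.17, 0.63] dr [0.01, 0.0, 0.01] |d|mm 26 rows 0.4
-108 travel [-0.01, 0.2, 0.75] dr [0.01, 0.0, 0.01] |d|mm 31 rows 0.5
-103 travel [-0.01, 0.23, 0.87] dr [0.01, 0.0, 0.01] |d|mm 36 rows 0.6
```

View pics/s_1.png

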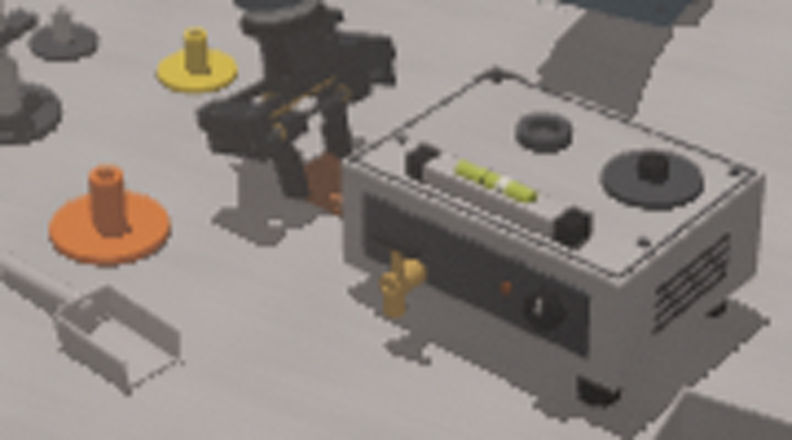

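View pics/t_1.png

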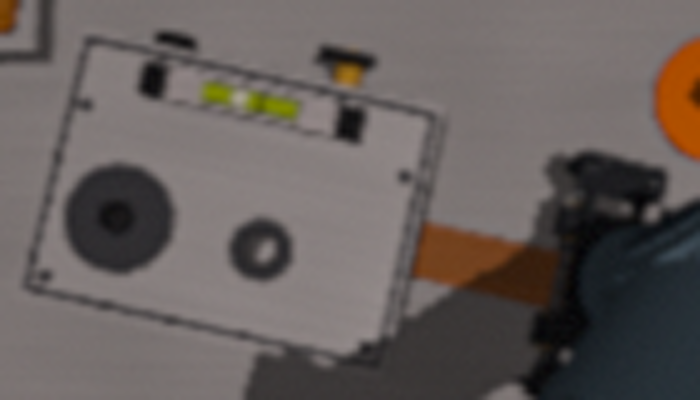

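jog_arm(deltas=[{"gripper": -1, "travel": [-0.01, 0.1, 0.3], "dr": [0, 0, 0]}, {"gripper": -1, "travel": [-0.01, 0.17, 0.6], "dr": [0, 0, 0]}, {"gripper": -1, "travel": [-0.01, 0.2, 0.75], "dr": [0, 0, 0]}, {"gripper": -1, "travel": [-0.01, 0.2, 0.75], "dr": [0, 0, 0]}, {"gripper": -1, "travel": [-0.01, 0.2, 0.75], "dr": [0, 0, 0]}])

```text
time: 6.72
tool_pos: [531.6, -26.5, 5.0]
orientation: [0.787, -0.607, 0.066, -0.088]
wrist_force: [-1.1, -6.4, 1.5]
grip_width: 44.8
```

```bash
python3 look.py 2
```

```text
t 6.72 pos [531.6 -26.5   5. ] phi -0.221 y [ 0.059  0.249 -0.967] F [-1.1 -6.4  1.5] w 44.8 j [-0.14  0.76  0.34  2.   -0.96  0.61  0.74]
s_tcp -109.46625711546265 lat 0.40583107719622963 thin 58.53374288453735
-130 travel [-0.01, -0.14, -0.5] dr [0.02, -0.0, 0.02] |d|mm 21 rows 0.3
-123 travel [-0.01, -0.09, -0.33] dr [0.02, -0.0, 0.02] |d|mm 14 rows 0.2
-118 travel [-0.01, -0.06, -0.21] dr [0.02, -0.0, 0.02] |d|mm 9 rows 0.1
-113 travel [-0.01, -0.03, -0.08] dr [0.02, -0.0, 0.02] |d|mm 4 rows 0.1
-108 travel [-0.01, 0.0, 0.04] dr [0.02, -0.0, 0.02] |d|mm 2 rows 0.0
-103 travel [-0.01, 0.04, 0.16] dr [0.02, -0.0, 0.02] |d|mm 6 rows 0.1
```

View pics/s_2.png

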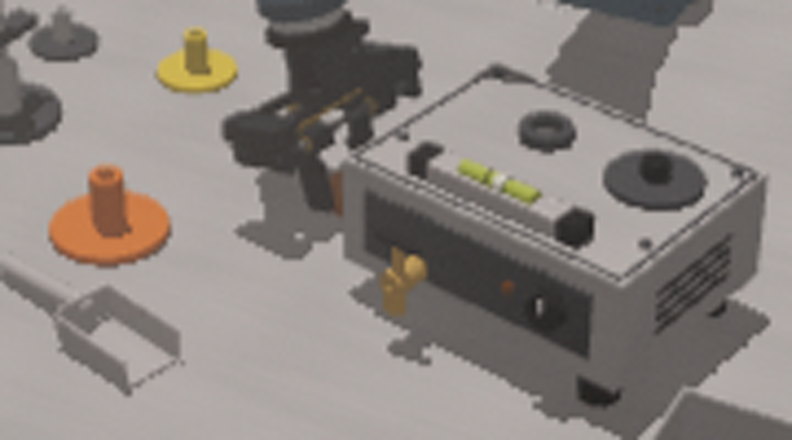

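View pics/t_2.png

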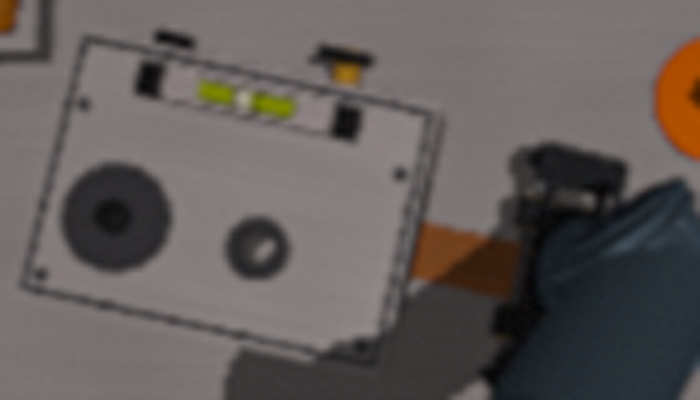

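jog_arm(deltas=[{"gripper": -1, "travel": [-0.01, 0.04, 0.2], "dr": [0, 0, 0]}, {"gripper": -1, "travel": [-0.01, 0.04, 0.2], "dr": [0, 0, 0]}, {"gripper": -1, "travel": [-0.01, 0.04, 0.2], "dr": [0, 0, 0]}])

```text
time: 7.2
tool_pos: [532.5, -19.6, 5.0]
orientation: [0.787, -0.607, 0.067, -0.088]
wrist_force: [-0.7, -6.7, -1.3]
grip_width: 44.4
```

```bash
python3 look.py 3 | head -2
python3 - <<'E'
from h import *
a=np.hstack([cv2.resize(cv2.imread('pics/t_3.png')[60:140,170:330],None,fx=4,fy=4)])
cv2.imwrite('pics/t3c.png',a)
E
```

```text
t 7.2 pos [532.5 -19.6   5. ] phi -0.222 y [ 0.058  0.246 -0.967] F [-0.7 -6.7 -1.3] w 44.4 j [-0.16  0.76  0.34  2.   -0.96  0.6   0.73]
s_tcp -102.46446139226676 lat -0.2608933956342 thin 65.53553860773324
```

View pics/t3c.png

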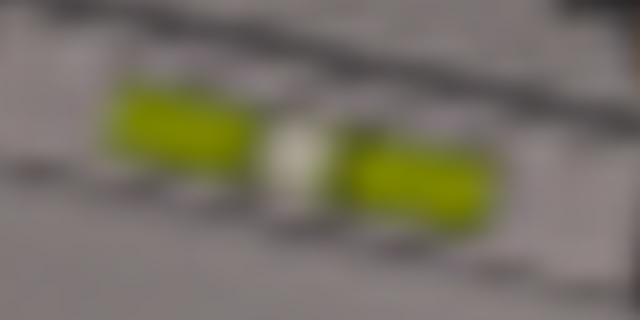

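jog_arm(deltas=[{"gripper": 1, "travel": [0, 0, 0.02], "dr": [0, 0, 0]}, {"gripper": 1, "travel": [0, 0, 0.02], "dr": [0, 0, 0]}, {"gripper": 1, "travel": [0, 0, 0], "dr": [0, 0, 0]}, {"gripper": 1, "travel": [0, 0, 0], "dr": [0, 0, 0]}, {"gripper": 1, "travel": [0, -0.6, -0.1], "dr": [0, 0, 0]}, {"gripper": 1, "travel": [0, -2, -0.3], "dr": [0, 0, 0]}, {"gripper": 1, "travel": [0, -3.5, -0.5], "dr": [0, 0, 0]}, {"gripper": 1, "travel": [0, -5, -0.5], "dr": [0, 0, 0]}, {"gripper": 1, "travel": [0, -6, -0.5], "dr": [0, 0, 0]}])

```text
time: 8.43
tool_pos: [514.5, -98.7, 234.8]
orientation: [0.787, -0.607, 0.066, -0.09]
wrist_force: [0.7, 0.6, -0.4]
grip_width: 88.4
```

```bash
python3 look.py 4 | head -2; python3 - <<'E'
from h import *
plan((635,120,260),-0.22,0)
E
```

```text
t 8.43 pos [514.5 -98.7 234.8] phi -0.223 y [ 0.061  0.246 -0.967] F [ 0.7  0.6 -0.4] w 88.4 j [-0.24  0.4   0.64  1.91 -0.58  1.03  0.48]
s_tcp -184.309442412276 lat 1.360054829805226 thin -16.309442412276013
travel [1.68, 0.97, 5.97] dr [-1.47, -0.02, 0.06] |d|mm 251 rows 4.0
```

View pics/t_4.png

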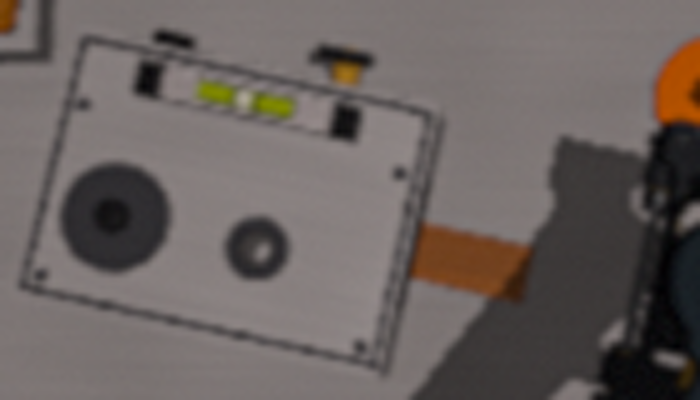

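Shim released at (470,262), bubble at (245,98) between vial ends 199–294. Take a close look with the wrist camera.

jog_arm(deltas=[{"gripper": 1, "travel": [0.2, -0.8, 0.6], "dr": [-0.3, 0, 0]}, {"gripper": 1, "travel": [1.7, 0.9, 6], "dr": [-1.47, 0, 0]}, {"gripper": 1, "travel": [1.7, 0.9, 6], "dr": [-1.47, 0, 0]}, {"gripper": 1, "travel": [1.7, 0.9, 6], "dr": [-1.47, 0, 0]}, {"gripper": 1, "travel": [1.7, 0.9, 6], "dr": [-1.47, 0, 0]}, {"gripper": 1, "travel": [1.7, 0.9, 6], "dr": [-1.47, 0, 0]}, {"gripper": 1, "travel": [1.7, 0.9, 6], "dr": [-1.47, 0, 0]}])

```text
time: 9.4
tool_pos: [635.2, 119.5, 262.0]
orientation: [-0.702, 0.704, -0.076, 0.082]
wrist_force: [-1.1, -0.7, 0.3]
grip_width: 88.2
```

```bash
python3 - <<'E'
from h import *
import pickle
where()
p=ctrl.camera_params('wrist'); im=ctrl.snapshot('wrist'); cv2.imwrite('pics/w5.png',im);pickle.dump(p,open('w5.pkl','wb'))
E
```

```text
t 9.4 pos [635.2 119.5 262. ] phi -0.224 y [ 0.008 -0.004 -1.   ] F [-1.1 -0.7  0.3] w 88.2 j [-0.69  0.57  0.65  1.56 -0.37  1.13 -0.19]
```

View pics/w5.png

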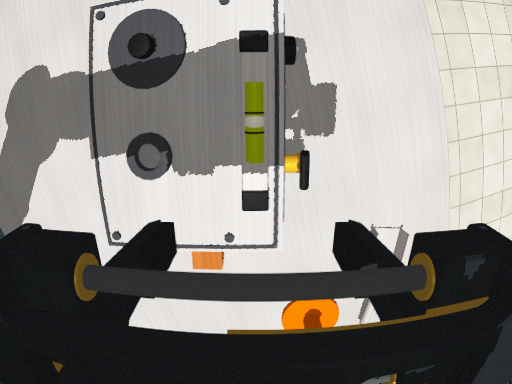

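```bash
python3 - <<'E'
from h import *
import pickle
w5=pickle.load(open('w5.pkl','rb')); im=cv2.imread('pics/w5.png')
cv2.imwrite('pics/c5.png',np.hstack([cv2.resize(im[70:175,225:285],None,fx=5,fy=5,interpolation=cv2.INTER_CUBIC),cv2.resize(im[115:220,120:180],None,fx=5,fy=5,interpolation=cv2.INTER_CUBIC)]))
g=im[70:175,251:258].mean(1).round().astype(int)
for i,r in enumerate(g):
    if 35<i<70: print(70+i,r)
E
```

```text
106 [  6 130 115]
107 [  4 129 114]
108 [  5 130 115]
109 [  6 130 115]
110 [  5 130 115]
111 [  7 120 106]
112 [19 37 35]
113 [17 52 47]
114 [  9 111  98]
115 [ 50 137 126]
116 [117 155 151]
117 [147 165 164]
118 [148 165 164]
119 [147 163 165]
120 [147 164 163]
121 [145 162 162]
122 [144 161 161]
123 [143 159 160]
124 [140 157 158]
125 [139 156 156]
126 [139 157 156]
127 [ 98 147 142]
128 [  3 129 114]
129 [  2 128 113]
130 [  4 129 115]
131 [  8 118 105]
132 [20 37 35]
133 [16 46 42]
134 [  9 107  95]
135 [  5 129 114]
136 [  3 128 114]
137 [  4 129 114]
138 [  5 129 114]
139 [  4 127 113]
```

View pics/c5.png

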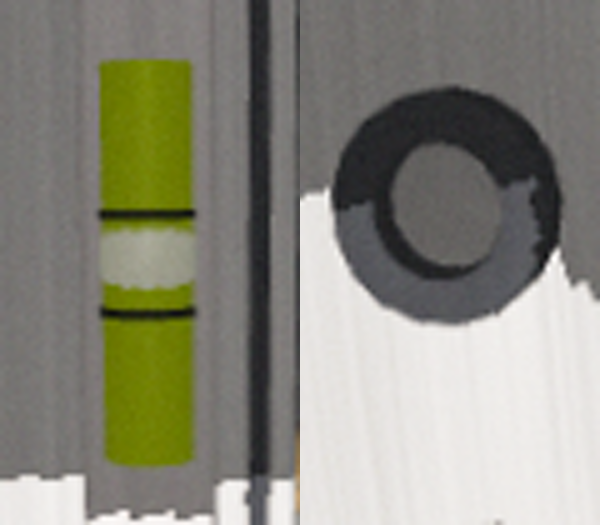

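```bash
python3 - <<'E'
from h import *
plan((514.5,-98.7,234.8),-0.222,15)
E
```

```text
travel [-1.73, 0.68, -5.97] dr [1.51, -0.02, 0.06] |d|mm 250 rows 4.0
```

jog_arm(deltas=[{"gripper": 1, "travel": [-0.6, 0, -2], "dr": [0.5, 0, 0.02]}, {"gripper": 1, "travel": [-1.73, 0.68, -5.97], "dr": [1.51, -0.02, 0.06]}, {"gripper": 1, "travel": [-1.73, 0.68, -5.97], "dr": [1.51, -0.02, 0.06]}, {"gripper": 1, "travel": [-1.73, 0.68, -5.97], "dr": [1.51, -0.02, 0.06]}, {"gripper": 1, "travel": [-1.73, 0.68, -5.97], "dr": [1.51, -0.02, 0.06]}, {"gripper": 1, "travel": [-1.73, 0.68, -5.97], "dr": [1.51, -0.02, 0.06]}, {"gripper": 1, "travel": [-1.73, 0.68, -5.97], "dr": [1.51, -0.02, 0.06]}])

```text
time: 10.32
tool_pos: [515.1, -97.2, 235.2]
orientation: [0.789, -0.605, 0.067, -0.087]
wrist_force: [1.0, 0.5, 0.9]
grip_width: 88.1
```

```bash
python3 - <<'E'
from h import *
where();plan((532.0,-21.8,50),-0.222,15);plan((532.5,-19.8,5.2),-0.222,15)
E
```

```text
t 10.32 pos [515.1 -97.2 235.2] phi -0.219 y [ 0.056  0.254 -0.966] F [1.  0.5 0.9] w 88.1 j [-0.21  0.39  0.6   1.9  -0.57  1.03  0.47]
travel [0.0, 4.97, 0.66] dr [-0.01, 0.02, -0.01] |d|mm 201 rows 3.2
travel [0.0, 6.07, 0.42] dr [-0.01, 0.02, -0.01] |d|mm 243 rows 3.9
```

jog_arm(deltas=[{"gripper": 1, "travel": [0, 1.5, 0.1], "dr": [0, 0, 0]}, {"gripper": 1, "travel": [0, 3, 0.2], "dr": [0, 0, 0]}, {"gripper": 1, "travel": [0, 4.4, 0.3], "dr": [0, 0, 0]}, {"gripper": 1, "travel": [0, 5.5, 0.4], "dr": [0, 0, 0]}, {"gripper": 1, "travel": [0, 6.05, 0.42], "dr": [0, 0, 0]}, {"gripper": 1, "travel": [0, 6.07, 0.42], "dr": [0, 0, 0]}, {"gripper": 1, "travel": [0, 6.07, 0.42], "dr": [0, 0, 0]}])

```text
time: 11.2
tool_pos: [533.2, -20.5, 6.3]
orientation: [0.789, -0.605, 0.066, -0.087]
wrist_force: [0.3, 0.1, 0.5]
grip_width: 88.2
```

```bash
python3 - <<'E'
from h import *
where();plan((532.5,-19.8,5.2),-0.222,15)
E
```

```text
t 11.2 pos [533.2 -20.5   6.3] phi -0.219 y [ 0.058  0.253 -0.966] F [0.3 0.1 0.5] w 88.2 j [-0.14  0.75  0.33  2.   -0.95  0.61  0.73]
travel [-0.02, 0.03, 0.01] dr [-0.0, 0.02, 0.01] |d|mm 1 rows 0.0
```

jog_arm(deltas=[{"gripper": -1, "travel": [0, 0.03, 0], "dr": [0, 0, 0]}, {"gripper": -1, "travel": [0, 0.03, 0], "dr": [0, 0, 0]}, {"gripper": -1, "travel": [0, 0.03, 0], "dr": [0, 0, 0]}, {"gripper": -1, "travel": [0, 0.03, 0], "dr": [0, 0, 0]}, {"gripper": -1, "travel": [0, 0.03, 0], "dr": [0, 0, 0]}, {"gripper": -1, "travel": [0, 0.05, 0.08], "dr": [0, 0, 0]}, {"gripper": -1, "travel": [0, 0.06, 0.16], "dr": [0, 0, 0]}, {"gripper": -1, "travel": [0, 0.06, 0.16], "dr": [0, 0, 0]}, {"gripper": -1, "travel": [0, 0.06, 0.16], "dr": [0, 0, 0]}], force=45)

```text
time: 12.32
tool_pos: [534.0, -17.8, 5.1]
orientation: [0.787, -0.607, 0.067, -0.089]
wrist_force: [-3.0, -8.8, 1.5]
grip_width: 44.9
```

```bash
python3 - <<'E'
from h import *
where()
E
```

```text
t 12.32 pos [534.  -17.8   5.1] phi -0.223 y [ 0.059  0.248 -0.967] F [-3.  -8.8  1.5] w 44.9 j [-0.15  0.75  0.33  2.   -0.95  0.6   0.72]
```

jog_arm(deltas=[{"gripper": -1, "travel": [0, 0.03, 0.08], "dr": [0, 0, 0]}, {"gripper": -1, "travel": [0, 0.04, 0.16], "dr": [0, 0, 0]}, {"gripper": -1, "travel": [0, 0.04, 0.16], "dr": [0, 0, 0]}])

```text
time: 12.7
tool_pos: [534.6, -16.3, 5.1]
orientation: [0.785, -0.609, 0.068, -0.09]
wrist_force: [-4.9, -9.9, 6.7]
grip_width: 44.8
```

```bash
python3 look.py 5|head -2
python3 - <<'E'
from h import *
a=np.hstack([cv2.resize(cv2.imread('pics/t_5.png')[60:140,170:330],None,fx=4,fy=4)])
cv2.imwrite('pics/t5c.png',a)
E
```

```text
t 12.7 pos [534.6 -16.3   5.1] phi -0.226 y [ 0.059  0.242 -0.969] F [-4.9 -9.9  6.7] w 44.8 j [-0.16  0.75  0.33  2.   -0.95  0.59  0.71]
s_tcp -98.90191235608805 lat 1.0297268170067637 thin 69.09808764391195
```

View pics/t5c.png

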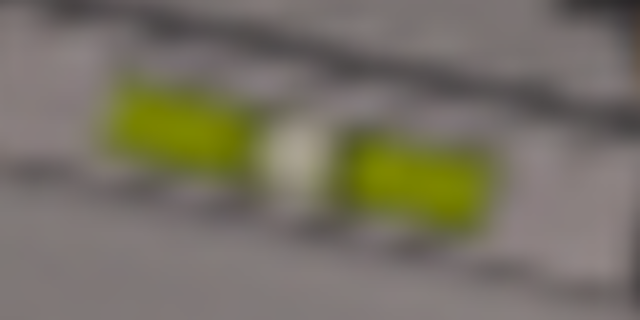

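jog_arm(deltas=[{"gripper": -1, "travel": [0, 0.03, 0.12], "dr": [0, 0, 0]}, {"gripper": -1, "travel": [0, 0.05, 0.22], "dr": [0, 0, 0]}, {"gripper": -1, "travel": [0, 0.05, 0.22], "dr": [0, 0, 0]}])

```text
time: 13.18
tool_pos: [536.2, -11.9, 5.1]
orientation: [0.783, -0.611, 0.069, -0.092]
wrist_force: [-2.7, -9.1, 1.8]
grip_width: 44.6
```

```bash
python3 look.py 6|head -2
python3 - <<'E'
from h import *
A=[cv2.resize(cv2.imread(f'pics/t_{k}.png')[60:140,170:330],None,fx=4,fy=4) for k in (5,6)]
for k in (1,2,3,4,5,6):
    im=cv2.imread(f'pics/t_{k}.png'); hsv=cv2.cvtColor(im,cv2.COLOR_BGR2HSV)
    m=cv2.inRange(hsv,(25,120,60),(40,255,255)); m[150:]=0
    n,l,st,ce=cv2.connectedComponentsWithStats(m); print(k,[(tuple(st[i][:3]),st[i][4]) for i in range(1,n) if st[i][4]>50])
E
```

```text
t 13.18 pos [536.2 -11.9   5.1] phi -0.23 y [ 0.06   0.236 -0.97 ] F [-2.7 -9.1  1.8] w 44.6 j [-0.17  0.75  0.33  2.   -0.95  0.59  0.69]
s_tcp -94.2326681458482 lat 1.6712411990826046 thin 73.7673318541518
1 [((np.int32(203), np.int32(83), np.int32(29)), np.int32(475)), ((np.int32(247), np.int32(93), np.int32(50)), np.int32(839))]
2 [((np.int32(199), np.int32(82), np.int32(35)), np.int32(582)), ((np.int32(252), np.int32(94), np.int32(42)), np.int32(714))]
3 [((np.int32(198), np.int32(82), np.int32(37)), np.int32(597)), ((np.int32(252), np.int32(94), np.int32(41)), np.int32(684))]
4 [((np.int32(198), np.int32(82), np.int32(37)), np.int32(602)), ((np.int32(252), np.int32(94), np.int32(41)), np.int32(681))]
5 [((np.int32(198), np.int32(82), np.int32(37)), np.int32(610)), ((np.int32(253), np.int32(94), np.int32(39)), np.int32(649))]
6 [((np.int32(197), np.int32(82), np.int32(39)), np.int32(638)), ((np.int32(253), np.int32(94), np.int32(39)), np.int32(642))]
```

jog_arm(deltas=[{"gripper": 1, "travel": [0, 0, 0.02], "dr": [0, 0, 0]}, {"gripper": 1, "travel": [0, 0, 0], "dr": [0, 0, 0]}, {"gripper": 1, "travel": [0, 0, 0], "dr": [0, 0, 0]}, {"gripper": 1, "travel": [0, 0, 0], "dr": [0, 0, 0]}, {"gripper": 1, "travel": [0, -0.6, -0.1], "dr": [0, 0, 0]}, {"gripper": 1, "travel": [0, -2, -0.3], "dr": [0, 0, 0]}, {"gripper": 1, "travel": [0, -3.5, -0.5], "dr": [0, 0, 0]}, {"gripper": 1, "travel": [0, -5, -0.5], "dr": [0, 0, 0]}, {"gripper": 1, "travel": [0, -6, -0.5], "dr": [0, 0, 0]}])

```text
time: 14.4
tool_pos: [517.6, -88.4, 235.8]
orientation: [0.783, -0.611, 0.068, -0.093]
wrist_force: [0.6, -0.5, -0.8]
grip_width: 88.5
```

```bash
python3 - <<'E'
from h import *
where();plan((635,120,260),-0.22,0)
E
```

```text
t 14.4 pos [517.6 -88.4 235.8] phi -0.231 y [ 0.063  0.236 -0.97 ] F [ 0.6 -0.5 -0.8] w 88.5 j [-0.27  0.39  0.64  1.91 -0.57  1.01  0.44]
travel [1.67, 0.83, 5.71] dr [-1.41, -0.06, 0.05] |d|mm 240 rows 3.8
```

jog_arm(deltas=[{"gripper": 1, "travel": [0.2, -0.8, 0.6], "dr": [-0.3, 0, 0]}, {"gripper": 1, "travel": [1.67, 0.8, 5.7], "dr": [-1.41, -0.06, 0.05]}, {"gripper": 1, "travel": [1.67, 0.8, 5.7], "dr": [-1.41, -0.06, 0.05]}, {"gripper": 1, "travel": [1.67, 0.8, 5.7], "dr": [-1.41, -0.06, 0.05]}, {"gripper": 1, "travel": [1.67, 0.8, 5.7], "dr": [-1.41, -0.06, 0.05]}, {"gripper": 1, "travel": [1.67, 0.8, 5.7], "dr": [-1.41, -0.06, 0.05]}, {"gripper": 1, "travel": [1.67, 0.8, 5.7], "dr": [-1.41, -0.06, 0.05]}])

```text
time: 15.28
tool_pos: [634.4, 117.7, 260.8]
orientation: [-0.703, 0.703, -0.078, 0.078]
wrist_force: [-0.9, 0.0, 0.6]
grip_width: 88.1
```

```bash
python3 - <<'E'
from h import *
import pickle
where()
p=ctrl.camera_params('wrist'); im=ctrl.snapshot('wrist'); cv2.imwrite('pics/w6.png',im);pickle.dump(p,open('w6.pkl','wb'))
g=im[70:175,251:258].mean(1).round().astype(int)
print([(70+i,tuple(map(int,r))) for i,r in enumerate(g) if 35<i<70 and (r[1]<115 or r[0]>30)])
E
```

```text
t 15.28 pos [634.4 117.7 260.8] phi -0.221 y [-0.    -0.001 -1.   ] F [-0.9  0.   0.6] w 88.1 j [-0.68  0.58  0.64  1.56 -0.37  1.13 -0.18]
[(109, (18, 17, 16)), (110, (18, 38, 34)), (114, (62, 137, 127)), (115, (125, 154, 153)), (116, (146, 162, 162)), (117, (147, 164, 164)), (118, (146, 164, 164)), (119, (145, 164, 163)), (120, (144, 161, 161)), (121, (144, 161, 161)), (122, (142, 160, 160)), (123, (142, 159, 159)), (124, (139, 156, 156)), (125, (139, 156, 156)), (126, (108, 150, 145)), (129, (20, 39, 36)), (130, (17, 36, 32)), (131, (9, 103, 92))]
```

View pics/w6.png

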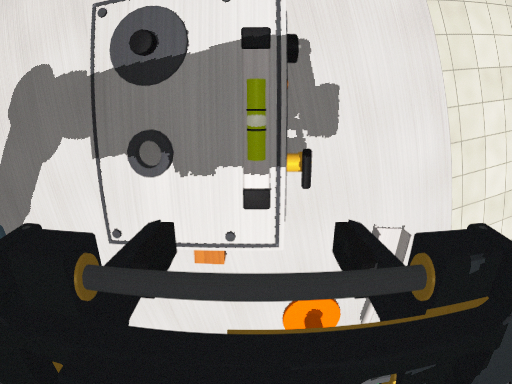

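```bash
python3 - <<'E'
from h import *
import pickle
w5=pickle.load(open('w5.pkl','rb'));w6=pickle.load(open('w6.pkl','rb'))
print('w5',onplane(w5,149.0,156.0,142,True).round(1))
im=cv2.imread('pics/w6.png'); c=im[115:190,115:190]
cv2.imwrite('pics/c6.png',cv2.resize(c,None,fx=8,fy=8,interpolation=cv2.INTER_CUBIC))
t=ctrl.snapshot('top'); cv2.imwrite('pics/c7.png',cv2.resize(t[190:230,180:230],None,fx=12,fy=12,interpolation=cv2.INTER_CUBIC))
E
```

```text
w5 [543.7 164.5 142. ]
```

View pics/c6.png

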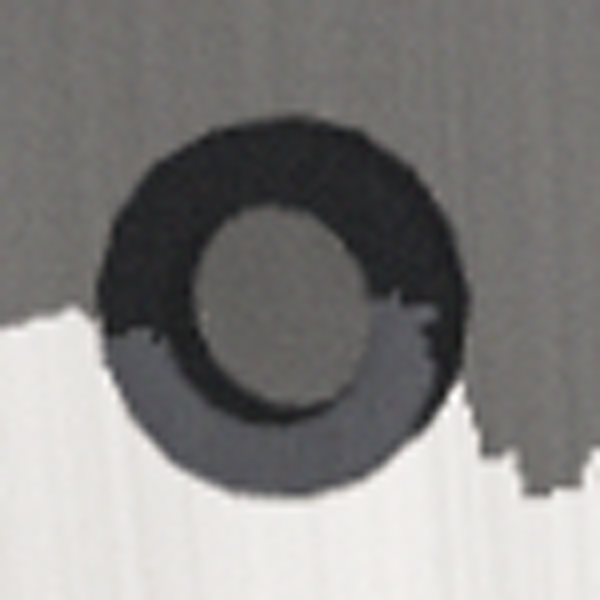

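View pics/c7.png

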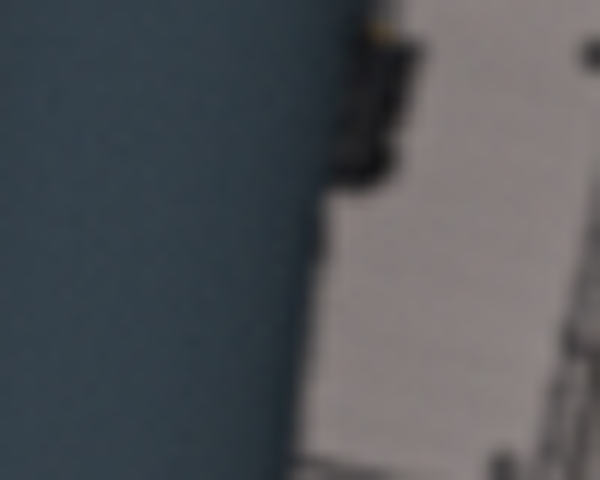

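```bash
python3 - <<'E'
from h import *
import pickle
w6=pickle.load(open('w6.pkl','rb'))
print(onplane(w6,148.5,153.7,142,True).round(1))
for a,b in [(98,310),(438,310),(268,117),(268,497)]: print(onplane(w6,115+a/8,115+b/8,142,True).round(1))
top=ctrl.camera_params('top'); print('top t_4', onplane(top,150+257/5-.4,160+248/5-.4,141).round(1))
where(); plan((560,-300,330),-0.2)
E
```

```text
[542. 165. 142.]
[520.3 170.5 142. ]
[562.7 159.8 142. ]
[548.5 186.9 142. ]
[535.2 143.2 142. ]
top t_4 [543.4 163.  141. ]
t 15.38 pos [634.5 117.2 261.2] phi -0.222 y [ 0. -0. -1.] F [-0.2  0.   0.1] w 88.2 j [-0.68  0.57  0.64  1.56 -0.37  1.13 -0.18]
travel [0.48, -1.72, -10.58] dr [0.0, -0.13, 0.0] |d|mm 429 rows 6.9
```

jog_arm(deltas=[{"gripper": 1, "travel": [0.1, -1.5, -1], "dr": [0, -0.1, 0]}, {"gripper": 1, "travel": [0.5, -1.9, -10.6], "dr": [0, -0.1, 0]}, {"gripper": 1, "travel": [0.5, -1.9, -10.6], "dr": [0, -0.1, 0]}, {"gripper": 1, "travel": [0.5, -1.9, -10.6], "dr": [0, -0.1, 0]}, {"gripper": 1, "travel": [0.5, -1.9, -10.6], "dr": [0, -0.1, 0]}, {"gripper": 1, "travel": [0.5, -1.9, -10.6], "dr": [0, -0.1, 0]}, {"gripper": 1, "travel": [0.5, -1.9, -10.6], "dr": [0, -0.1, 0]}, {"gripper": 1, "travel": [0.5, -1.9, -10.6], "dr": [0, -0.1, 0]}, {"gripper": 1, "travel": [0.8, -1.9, -12.2], "dr": [0, -0.1, 0]}, {"gripper": 1, "travel": [0.8, -1.9, -12.2], "dr": [0, -0.1, 0]}])

```text
time: 16.62
tool_pos: [555.1, -371.1, 337.5]
orientation: [-0.702, 0.704, -0.075, 0.075]
wrist_force: [0.5, 0.5, 0.5]
grip_width: 88.2
```

```bash
python3 - <<'E'
from h import *
import pickle
where()
p=ctrl.camera_params('wrist'); im=ctrl.snapshot('wrist'); cv2.imwrite('pics/w7.png',im);pickle.dump(p,open('w7.pkl','wb'))
print(proj(p,(560.1,-368,205),True),proj(p,(563,-370,60),True))
E
```

```text
t 16.62 pos [ 555.1 -371.1  337.5] phi -0.212 y [-0.001 -0.003 -1.   ] F [0.5 0.5 0.5] w 88.2 j [ 0.07  0.57  0.73  1.4  -0.38  1.31  0.6 ]
(np.float64(259.5748223467986), np.float64(172.05232372856776)) (np.float64(260.0122826522056), np.float64(149.68503197219053))
```

View pics/w7.png

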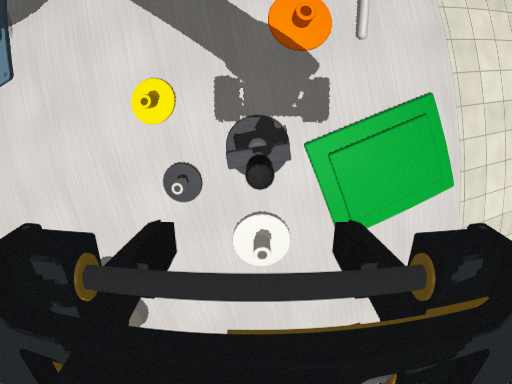

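```bash
python3 - <<'E'
from h import *
import pickle
p=pickle.load(open('w7.pkl','rb'));im=cv2.imread('pics/w7.png')
cv2.imwrite('pics/c8.png',cv2.resize(np.clip(im[105:200,215:305].astype(float)*2.2,0,255).astype(np.uint8),None,fx=6,fy=6,interpolation=cv2.INTER_CUBIC))
print(onplane(p,260,174,205,True))
E
```

```text
[ 560.1037146 -369.978199   205.       ]
```

View pics/c8.png

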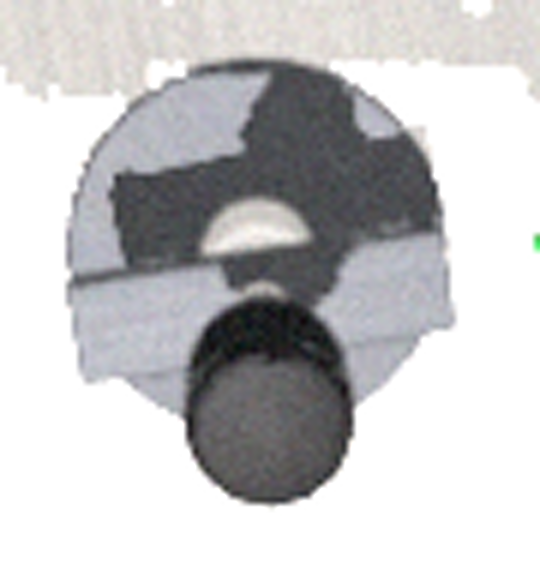

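```bash
python3 - <<'E'
from h import *
import pickle
p=pickle.load(open('w7.pkl','rb'))
for x,y,z in [(270,425,205),(268,375,157)]: print(onplane(p,215+x/6-.4,105+y/6-.4,z,True).round(1))
plan((560.5,-371,161),-0.212)
E
```

```text
[ 559.4 -371.3  205. ]
[ 559.4 -373.7  157. ]
travel [0.11, 4.41, -0.03] dr [0.01, 0.01, -0.0] |d|mm 176 rows 2.8
```

jog_arm(deltas=[{"gripper": 1, "travel": [0.11, 1.3, -0.02], "dr": [0, 0, 0]}, {"gripper": 1, "travel": [0.11, 2.6, -0.02], "dr": [0, 0, 0]}, {"gripper": 1, "travel": [0.11, 3.8, -0.02], "dr": [0, 0, 0]}, {"gripper": 1, "travel": [0.11, 4.41, -0.02], "dr": [0, 0, 0]}, {"gripper": 1, "travel": [0.11, 4.41, -0.02], "dr": [0, 0, 0]}])

```text
time: 17.3
tool_pos: [560.1, -367.5, 159.0]
orientation: [0.704, -0.703, 0.075, -0.072]
wrist_force: [1.3, 0.4, 0.8]
grip_width: 88.0
```

jog_arm(deltas=[{"gripper": -1, "travel": [0, 0, 0], "dr": [0, 0, 0]}, {"gripper": -1, "travel": [0, 0, 0], "dr": [0, 0, 0]}, {"gripper": -1, "travel": [0, 0, 0], "dr": [0, 0, 0]}, {"gripper": -1, "travel": [0, 0, 0], "dr": [0, 0, 0]}, {"gripper": -1, "travel": [0, 0, 0], "dr": [0, 0, 0]}, {"gripper": -1, "travel": [0, 0, 0], "dr": [0, 0, 0]}, {"gripper": -1, "travel": [0, 0, 0], "dr": [0, 0, 0]}], force=50)

```text
time: 18.18
tool_pos: [560.3, -367.6, 159.1]
orientation: [0.704, -0.703, 0.074, -0.072]
wrist_force: [0.5, -0.6, -0.9]
grip_width: 27.0
```

```bash
python3 - <<'E'
from h import *
where();plan((560,-371,330),-0.21);plan((542.2,164.7,325),-0.21)
E
```

```text
t 18.18 pos [ 560.3 -367.6  159.1] phi -0.208 y [-0.003  0.002 -1.   ] F [ 0.5 -0.6 -0.9] w 27.0 j [ 0.11  0.74  0.63  1.57 -0.49  1.    0.68]
travel [-0.0, -4.27, -0.08] dr [-0.01, 0.01, -0.02] |d|mm 171 rows 2.7
travel [-3.2, -4.12, 12.94] dr [-0.01, 0.01, -0.02] |d|mm 558 rows 8.9
```

jog_arm(deltas=[{"gripper": -1, "travel": [0, -0.6, 0], "dr": [0, 0, 0]}, {"gripper": -1, "travel": [0, -1.4, 0], "dr": [0, 0, 0]}, {"gripper": -1, "travel": [0, -2.4, 0], "dr": [0, 0, 0]}, {"gripper": -1, "travel": [0, -3.4, 0], "dr": [0, 0, 0]}, {"gripper": -1, "travel": [0, -4.3, 0], "dr": [0, 0, 0]}, {"gripper": -1, "travel": [0, -4.3, 0], "dr": [0, 0, 0]}])

```text
time: 18.92
tool_pos: [561.4, -369.1, 333.4]
orientation: [-0.703, 0.703, -0.073, 0.074]
wrist_force: [-0.9, 0.4, -2.7]
grip_width: 26.8
```

```bash
python3 - <<'E'
from h import *
where();plan((542.2,164.7,330),-0.21)
for n in('scene',):
    im=ctrl.snapshot(n);cv2.imwrite('pics/s7.png',cv2.resize(im[80:280,100:300],None,fx=3,fy=3,interpolation=cv2.INTER_CUBIC))
p=ctrl.camera_params('wrist');cv2.imwrite('pics/w8.png',ctrl.snapshot('wrist'))
E
```

```text
t 18.93 pos [ 561.4 -369.1  333.4] phi -0.208 y [ 0.001 -0.    -1.   ] F [-0.9  0.4 -2.7] w 26.8 j [ 0.07  0.58  0.72  1.39 -0.39  1.31  0.6 ]
travel [-3.23, 0.08, 12.96] dr [-0.0, 0.01, 0.0] |d|mm 534 rows 8.5
```

View pics/s7.png

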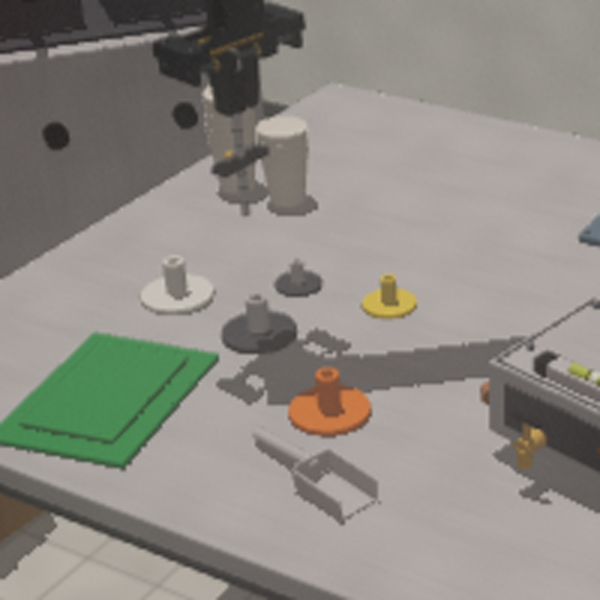

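View pics/w8.png

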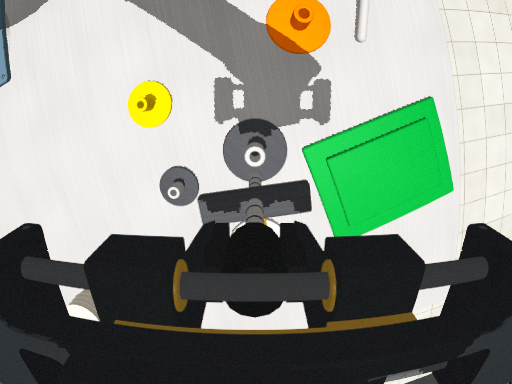

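```bash
python3 - <<'E'
from h import *
p=ctrl.camera_params('wrist'); q=ctrl.camera_params('scene')
print('expected tip px wrist',proj(p,(561.4,-369.1,184.3),True),'scene',[ (3*(np.array(proj(q,(561.4,-369.1,z)))-[100,80])).round(0) for z in (184.3,352)])
im=cv2.imread('pics/w8.png');cv2.imwrite('pics/c9.png',cv2.resize(im[165:240,190:320],None,fx=6,fy=6,interpolation=cv2.INTER_CUBIC))
E
```

```text
expected tip px wrist (np.float64(257.1148450394591), np.float64(175.10754273090782)) scene [array([246., 214.]), array([234.,  94.])]
```

View pics/c9.png

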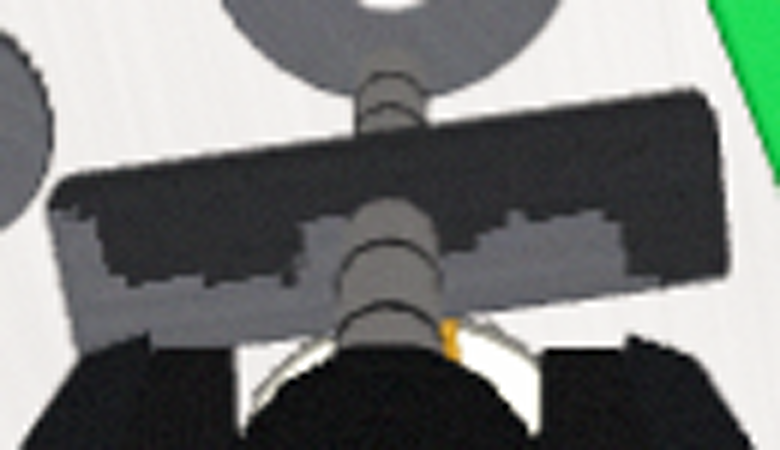

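jog_arm(deltas=[{"gripper": -1, "travel": [-0.8, 0, 3.2], "dr": [0, 0, 0]}, {"gripper": -1, "travel": [-1.2, 0, 4.8], "dr": [0, 0, 0]}, {"gripper": -1, "travel": [-1.6, 0, 6.4], "dr": [0, 0, 0]}, {"gripper": -1, "travel": [-2.0, 0, 8.0], "dr": [0, 0, 0]}, {"gripper": -1, "travel": [-2.4, 0, 9.5], "dr": [0, 0, 0]}, {"gripper": -1, "travel": [-2.7, 0, 10.8], "dr": [0, 0, 0]}, {"gripper": -1, "travel": [-3.0, 0.05, 12.0], "dr": [0, 0, 0]}, {"gripper": -1, "travel": [-3.2, 0.08, 12.95], "dr": [0, 0, 0]}, {"gripper": -1, "travel": [-3.2, 0.08, 12.95], "dr": [0, 0, 0]}, {"gripper": -1, "travel": [-3.2, 0.08, 12.95], "dr": [0, 0, 0]}])

```text
time: 20.27
tool_pos: [540.0, 169.7, 325.8]
orientation: [0.704, -0.703, 0.074, -0.068]
wrist_force: [0.4, -1.8, -2.5]
grip_width: 26.9
```

```bash
python3 - <<'E'
from h import *
where();plan((543,164.7,330),-0.21)
p=ctrl.camera_params('wrist');cv2.imwrite('pics/w9.png',ctrl.snapshot('wrist'))
print('port px exp',proj(p,(542.2,164.7,142),True))
E
```

```text
t 20.27 pos [540.  169.7 325.8] phi -0.201 y [-0.008  0.003 -1.   ] F [ 0.4 -1.8 -2.5] w 26.9 j [-0.88  0.36  0.65  1.69 -0.24  1.18 -0.37]
travel [0.1, -0.11, -0.11] dr [-0.01, 0.05, -0.05] |d|mm 7 rows 0.1
port px exp (np.float64(259.10093703464605), np.float64(169.50642183192758))
```

View pics/w9.png

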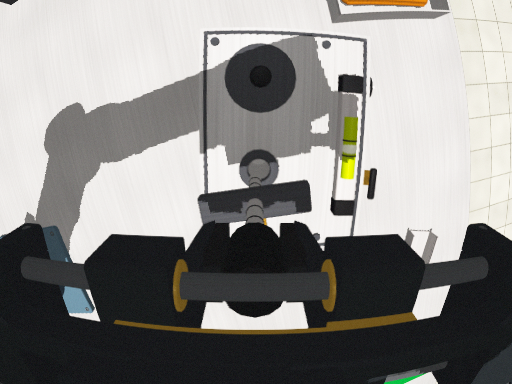

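jog_arm(deltas=[{"gripper": -1, "travel": [0.1, 0, -0.11], "dr": [0, 0.05, -0.05]}, {"gripper": -1, "travel": [0.1, 0, -0.11], "dr": [0, 0.05, -0.05]}, {"gripper": -1, "travel": [0.1, 0, -0.11], "dr": [0, 0.05, -0.05]}])

```text
time: 20.7
tool_pos: [543.7, 160.8, 326.2]
orientation: [-0.703, 0.703, -0.076, 0.076]
wrist_force: [-0.3, 0.1, -1.5]
grip_width: 27.0
```

```bash
python3 - <<'E'
from h import *
where();plan((543,164.7,285),-0.21);plan((543,164.7,240),-0.21)
p=ctrl.camera_params('wrist');im=ctrl.snapshot('wrist');cv2.imwrite('pics/c10.png',cv2.resize(im[140:240,190:320],None,fx=6,fy=6,interpolation=cv2.INTER_CUBIC))
s=ctrl.get_state()
t=s['tool_pos'].copy();t[2]-=149;print('tip px',6*(np.array(proj(p,t,True))-[190,140]),'port',6*(np.array(proj(p,(542.2,164.7,142),True))-[190,140]))
E
```

```text
t 20.7 pos [543.7 160.8 326.2] phi -0.215 y [ 0.001 -0.    -1.   ] F [-0.3  0.1 -1.5] w 27.0 j [-0.87  0.35  0.66  1.69 -0.23  1.18 -0.37]
travel [-0.04, 1.03, 0.09] dr [-0.0, -0.03, 0.0] |d|mm 41 rows 0.7
travel [-0.04, 2.15, 0.09] dr [-0.0, -0.03, 0.0] |d|mm 86 rows 1.4
tip px [389.20661346 193.87142047] port [376.82305689 134.54208295]
```

View pics/c10.png

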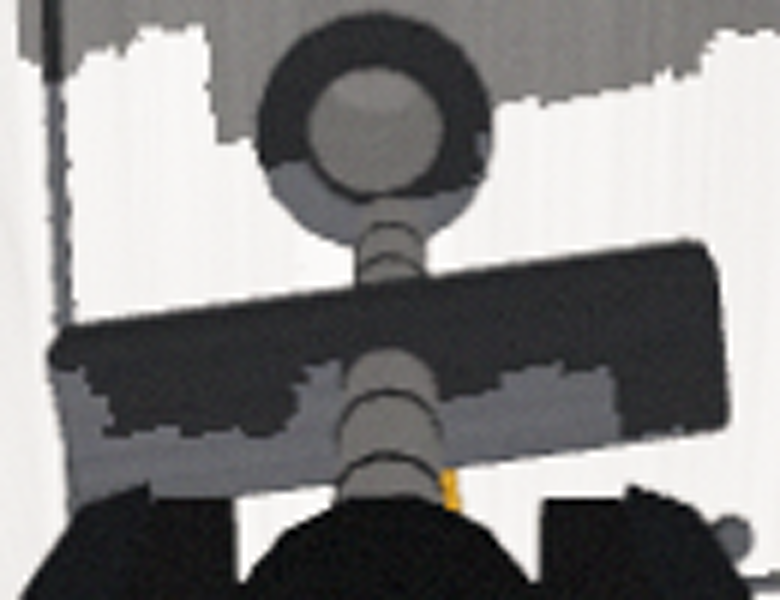

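jog_arm(deltas=[{"gripper": -1, "travel": [-0.05, 0, 0.1], "dr": [0, 0, 0]}, {"gripper": -1, "travel": [-0.05, 0.3, 0.1], "dr": [0, 0, 0]}, {"gripper": -1, "travel": [-0.05, 0.7, 0.1], "dr": [0, 0, 0]}, {"gripper": -1, "travel": [-0.05, 1.2, 0.1], "dr": [0, 0, 0]}, {"gripper": -1, "travel": [-0.05, 1.6, 0.1], "dr": [0, 0, 0]}, {"gripper": -1, "travel": [-0.05, 1.9, 0.1], "dr": [0, 0, 0]}, {"gripper": -1, "travel": [-0.05, 1.9, 0.1], "dr": [0, 0, 0]}])

```text
time: 21.62
tool_pos: [542.1, 165.2, 249.2]
orientation: [-0.703, 0.703, -0.076, 0.076]
wrist_force: [-0.4, 0.5, -2.4]
grip_width: 27.1
```

```bash
python3 - <<'E'
from h import *
where();plan((542.2,164.7,200),-0.21)
im=ctrl.snapshot('wrist');cv2.imwrite('pics/c11.png',cv2.resize(im[100:250,170:340],None,fx=4,fy=4,interpolation=cv2.INTER_CUBIC))
E
```

```text
t 21.62 pos [542.1 165.2 249.2] phi -0.215 y [-0.001 -0.001 -1.   ] F [-0.4  0.5 -2.4] w 27.1 j [-0.85  0.44  0.62  1.78 -0.29  1.02 -0.33]
travel [0.01, 1.23, -0.01] dr [0.01, -0.03, -0.0] |d|mm 49 rows 0.8
```

View pics/c11.png

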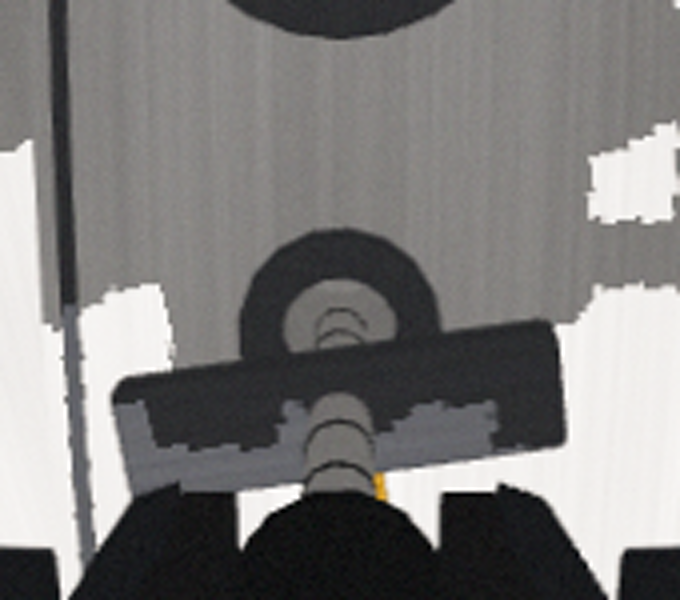

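jog_arm(deltas=[{"gripper": -1, "travel": [0, 0.3, 0], "dr": [0, 0, 0]}, {"gripper": -1, "travel": [0, 0.6, 0], "dr": [0, 0, 0]}, {"gripper": -1, "travel": [0, 0.8, 0], "dr": [0, 0, 0]}, {"gripper": -1, "travel": [0, 1.0, 0], "dr": [0, 0, 0]}, {"gripper": -1, "travel": [0, 1.2, 0], "dr": [0, 0, 0]}, {"gripper": -1, "travel": [0, 1.2, 0], "dr": [0, 0, 0]}])

```text
time: 22.42
tool_pos: [542.6, 165.3, 201.4]
orientation: [-0.703, 0.703, -0.076, 0.076]
wrist_force: [-0.6, -0.3, -3.2]
grip_width: 27.3
```

```bash
python3 - <<'E'
from h import *
where();plan((542.2,164.7,190),-0.21)
E
```

```text
t 22.43 pos [542.6 165.3 201.4] phi -0.215 y [ 0.001 -0.001 -1.   ] F [-0.6 -0.3 -3.2] w 27.3 j [-0.82  0.5   0.59  1.82 -0.34  0.93 -0.29]
travel [-0.01, 0.29, -0.02] dr [0.0, -0.03, 0.0] |d|mm 11 rows 0.2
```

```bash
python3 - <<'E'
from h import *
im=ctrl.snapshot('wrist');a=cv2.resize(im[120:250,170:340],None,fx=4,fy=4,interpolation=cv2.INTER_CUBIC)
b=ctrl.snapshot('scene');b=cv2.resize(b[140:260,250:370],None,fx=4.33,fy=4.33,interpolation=cv2.INTER_CUBIC)
cv2.imwrite('pics/c12.png',a);cv2.imwrite('pics/c13.png',b);where()
E
```

```text
t 22.52 pos [543.  165.3 202. ] phi -0.215 y [ 0.001 -0.    -1.   ] F [-0.2 -0.4 -2. ] w 26.9 j [-0.82  0.49  0.59  1.82 -0.34  0.93 -0.29]
```

View pics/c12.png

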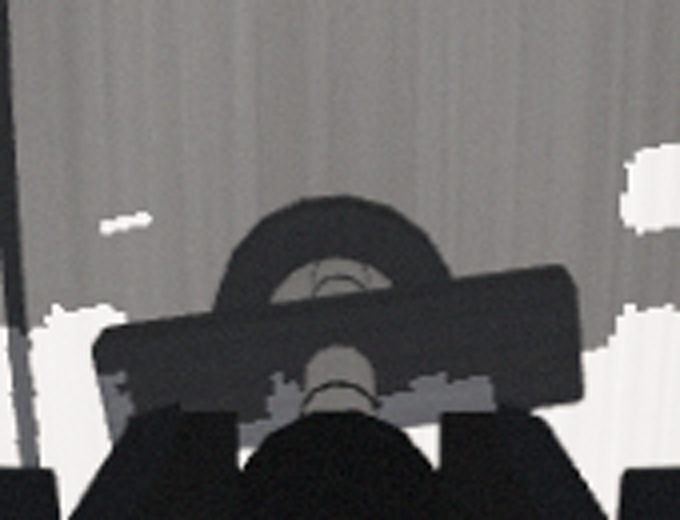

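View pics/c13.png

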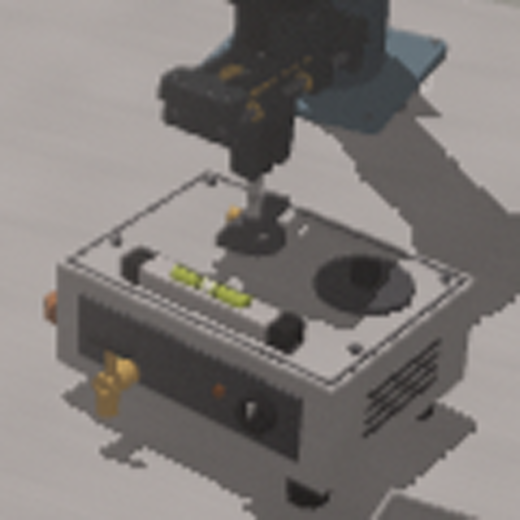

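jog_arm(deltas=[{"gripper": -1, "travel": [0, 0.1, 0], "dr": [0, 0, 0]}, {"gripper": -1, "travel": [0, 0.2, 0], "dr": [0, 0, 0]}, {"gripper": -1, "travel": [0, 0.25, 0], "dr": [0, 0, 0]}, {"gripper": -1, "travel": [0, 0.25, 0], "dr": [0, 0, 0]}])

```text
time: 23.02
tool_pos: [543.3, 165.4, 191.9]
orientation: [-0.703, 0.703, -0.075, 0.077]
wrist_force: [1.1, -0.3, -0.6]
grip_width: 27.1
```

```bash
python3 - <<'E'
from h import *
where()
E
```

```text
t 23.02 pos [543.3 165.4 191.9] phi -0.215 y [ 0.002 -0.    -1.   ] F [ 1.1 -0.3 -0.6] w 27.1 j [-0.81  0.51  0.59  1.83 -0.35  0.91 -0.28]
```

Not bottomed yet; keep going in small steps.

jog_arm(deltas=[{"gripper": -1, "travel": [0, 0.1, 0], "dr": [0, 0, 0]}, {"gripper": -1, "travel": [0, 0.15, 0], "dr": [0, 0, 0]}, {"gripper": -1, "travel": [0, 0.15, 0], "dr": [0, 0, 0]}])

```text
time: 23.4
tool_pos: [545.4, 166.0, 190.5]
orientation: [0.704, -0.702, 0.074, -0.078]
wrist_force: [-7.1, -0.3, 37.3]
grip_width: 27.0
```

```bash
python3 - <<'E'
from h import *
where()
E
```

```text
t 23.4 pos [545.4 166.  190.5] phi -0.215 y [ 0.005  0.003 -1.   ] F [-7.1 -0.3 37.3] w 27.0 j [-0.81  0.51  0.58  1.83 -0.35  0.9  -0.28]
```

jog_arm(deltas=[{"gripper": -1, "travel": [0, 0.06, 0], "dr": [0, 0, 0]}, {"gripper": -1, "travel": [0, 0.06, 0], "dr": [0, 0, 0]}, {"gripper": -1, "travel": [0, 0.06, 0], "dr": [0, 0, 0]}, {"gripper": -1, "travel": [0, 0.06, 0], "dr": [0, 0, 0]}, {"gripper": -1, "travel": [0, 0.06, 0], "dr": [0, 0, 0]}, {"gripper": -1, "travel": [0, 0.06, 0], "dr": [0, 0, 0]}, {"gripper": -1, "travel": [0, 0.06, 0], "dr": [0, 0, 0]}, {"gripper": -1, "travel": [0, 0.06, 0], "dr": [0, 0, 0]}, {"gripper": -1, "travel": [0, 0.06, 0], "dr": [0, 0, 0]}, {"gripper": -1, "travel": [0, 0.06, 0], "dr": [0, 0, 0]}])

```text
time: 24.65
tool_pos: [545.4, 166.1, 190.7]
orientation: [0.705, -0.701, 0.075, -0.077]
wrist_force: [-7.0, -1.0, 26.4]
grip_width: 27.1
```

```bash
python3 - <<'E'
from h import *
where()
im=ctrl.snapshot('wrist');a=cv2.resize(im[50:250,170:340],None,fx=3,fy=3,interpolation=cv2.INTER_CUBIC)
cv2.imwrite('pics/c14.png',a)
E
```

```text
t 24.65 pos [545.4 166.1 190.7] phi -0.215 y [ 0.005  0.005 -1.   ] F [-7.  -1.  26.4] w 27.1 j [-0.81  0.51  0.58  1.83 -0.36  0.9  -0.28]
```

View pics/c14.png

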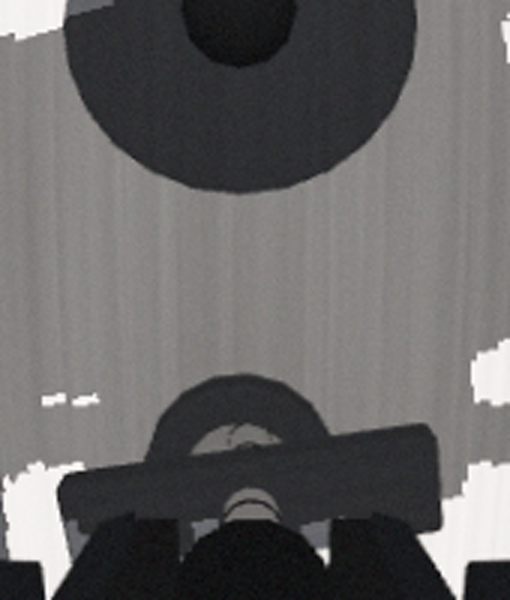

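jog_arm(deltas=[{"gripper": -1, "travel": [-0.04, 0.02, 0], "dr": [0, 0, 0]}, {"gripper": -1, "travel": [-0.04, 0.02, 0], "dr": [0, 0, 0]}, {"gripper": -1, "travel": [-0.04, 0.02, 0], "dr": [0, 0, 0]}, {"gripper": -1, "travel": [-0.04, 0.02, 0], "dr": [0, 0, 0]}])

```text
time: 25.2
tool_pos: [544.2, 165.9, 190.9]
orientation: [0.705, -0.701, 0.075, -0.078]
wrist_force: [-2.8, -1.9, 10.8]
grip_width: 27.0
```

```bash
python3 - <<'E'
from h import *
where()
E
```

```text
t 25.2 pos [544.2 165.9 190.9] phi -0.216 y [ 0.005  0.005 -1.   ] F [-2.8 -1.9 10.8] w 27.0 j [-0.81  0.51  0.58  1.83 -0.35  0.9  -0.28]
```

jog_arm(deltas=[{"gripper": -1, "travel": [-0.02, 0, 0], "dr": [0, 0, 0]}, {"gripper": -1, "travel": [-0.02, 0, 0], "dr": [0, 0, 0]}, {"gripper": 0.2, "travel": [-0.02, 0, 0], "dr": [0, 0, 0]}, {"gripper": 0.6, "travel": [-0.02, 0, 0], "dr": [0, 0, 0]}, {"gripper": 1, "travel": [-0.02, 0, 0], "dr": [0, 0, 0]}, {"gripper": 1, "travel": [-0.02, 0, 0], "dr": [0, 0, 0]}, {"gripper": 1, "travel": [-0.02, 0, 0], "dr": [0, 0, 0]}, {"gripper": 1, "travel": [-0.02, -0.6, 0], "dr": [0, 0, 0]}, {"gripper": 1, "travel": [-0.02, -1.6, 0], "dr": [0, 0, 0]}, {"gripper": 1, "travel": [-0.02, -2.8, 0], "dr": [0, 0, 0]}])

```text
time: 26.45
tool_pos: [542.3, 165.3, 303.6]
orientation: [0.705, -0.701, 0.075, -0.077]
wrist_force: [-0.4, 1.1, 1.0]
grip_width: 88.2
```

```bash
python3 - <<'E'
from h import *
where()
plan((600,60,330),-0.21)
im=ctrl.snapshot('wrist');cv2.imwrite('pics/w14.png',im)
b=ctrl.snapshot('scene');cv2.imwrite('pics/c15.png',cv2.resize(b[140:260,220:380],None,fx=4.9,fy=4.9,interpolation=cv2.INTER_CUBIC))
E
```

```text
t 26.45 pos [542.3 165.3 303.6] phi -0.216 y [ 0.004  0.004 -1.   ] F [-0.4  1.1  1. ] w 88.2 j [-0.87  0.37  0.65  1.72 -0.25  1.12 -0.36]
travel [1.98, -0.67, -2.26] dr [-0.03, -0.03, 0.01] |d|mm 123 rows 2.0
```

View pics/w14.png

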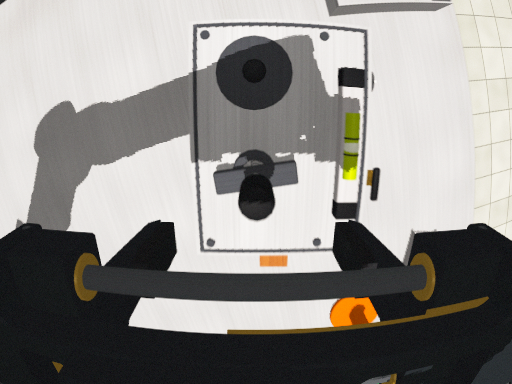

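View pics/c15.png

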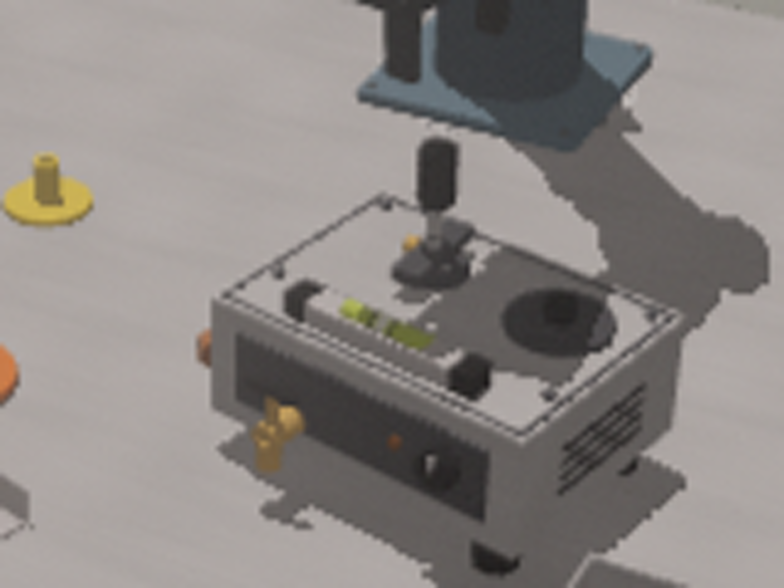

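jog_arm(deltas=[{"gripper": 1, "travel": [0.5, -0.3, -0.3], "dr": [0, 0, 0]}, {"gripper": 1, "travel": [2.5, 0.2, -0.7], "dr": [0, 0, 0]}, {"gripper": 1, "travel": [2.5, 0.2, -0.7], "dr": [0, 0, 0]}, {"gripper": 1, "travel": [2.5, 0.2, -0.7], "dr": [0, 0, 0]}])

```text
time: 27.05
tool_pos: [637.6, 115.5, 299.1]
orientation: [0.706, -0.7, 0.073, -0.081]
wrist_force: [-0.3, 0.4, 0.6]
grip_width: 87.7
```

```bash
python3 - <<'E'
from h import *
where()
im=ctrl.snapshot('wrist');cv2.imwrite('pics/w15.png',im);cv2.imwrite('pics/c16.png',cv2.resize(im[60:200,120:290],None,fx=4,fy=4,interpolation=cv2.INTER_CUBIC))
E
```

```text
t 27.05 pos [637.6 115.5 299.1] phi -0.219 y [ 0.011  0.007 -1.   ] F [-0.3  0.4  0.6] w 87.7 j [-0.68  0.54  0.64  1.52 -0.34  1.19 -0.19]
```

View pics/c16.png

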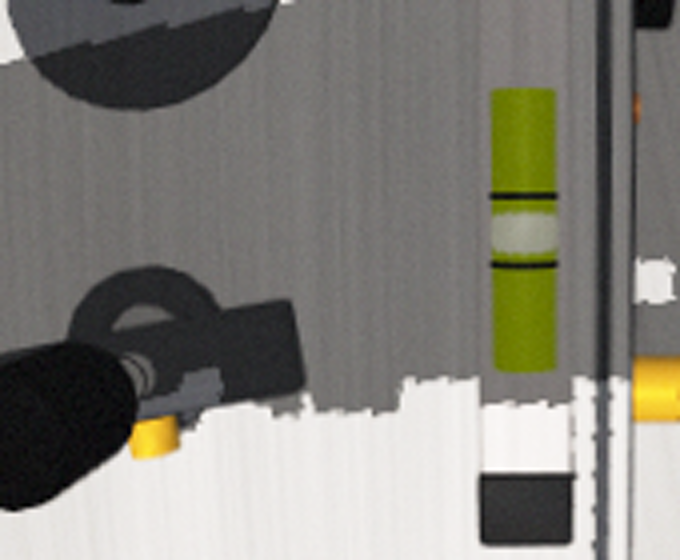

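```bash
python3 - <<'E'
from bench import ctrl
print(ctrl.job_done(), ctrl.get_state()['time'])
E
```

```text
the job is handed in; nothing more can be done
the job is handed in; nothing more can be done
```

The job is done and handed in at about 27 s on the robot's clock. The tank is level on the shim and the dipstick is standing in its dip port; the hand-in gave no verdict.

- **Shim:** I gripped it by the thick end, turned it to the tank's axis and pushed it thin end first under the short foot, then let go. The first close look showed the bubble about 1 mm off midway, so I regripped and pushed it a little further. The thin end ended about 74 mm past my measured foot position, against the 65 mm given. I went by the bubble.
- **Dipstick:** I lifted it by its grip out of the large dark stand and lowered it upright into the port. The force jumped to about 37 N where the rod bottomed out, at the height expected for the bore. I held it down at about 26 to 37 N for 1.25 s, eased off, let go and backed away straight up.
- **Last checks:** The final close picture shows the bubble between the two lines, about 0.5 mm off midway towards the short-foot end. The dipstick stands upright with its bar across the collar. The robot was clear of everything. I never commanded a move onto the bottles or the scoop, but I took no separate closing picture of the bottles.
- **One mismatch:** The 4 N of the sliding bar never showed clearly in the wrist force. I judged that the bar had slid and was on the collar from the pictures instead.

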